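# Draw the coin-cell card from the test rack and stand it on the easel

### The arm

A 6-joint arm with a two-finger parallel gripper is mounted at the origin on the work surface. World frame = base frame: x ahead of the robot, y to its left, z up, the work surface at z = 0. Lengths are in m, angles in rad, forces in N, time in s.
With the tool pointing down it reaches from about 0.375 to 0.9 m from the base axis. Payload 3.1 kg.
Tool frame: the origin (TCP) lies midway between the tips of the shut fingers; the grasp point (between the pads) lies 19 mm behind it; z points along the fingers, x is the direction in which the jaws open and shut, and the axes are right-handed (so a half turn about z gives the same grasp; the last joint's range is limited). The gripper opens to 87 mm and grips with 3 to 60 N. Pads are 19 mm wide; open, the fingers measure 117 mm over their backs; the gripper's body (75 mm by 190 mm) begins 51 mm behind the grasp point.
Start: joints at [-1.363, 0.527, 1.433, -0, 1.181, -0.178], TCP at [0.235, -0.579, 0.186] pointing down, gripper open.
Joint ranges: [-3.08, 3.08], [-0.75, 2.2], [0.22, 2.44], [-1.43, 4.57], [0, 2.65], [-2.85, 2.85]. Speed limits (rad/s): [2.79, 2.79, 3.14, 3.14, 3.14, 3.14].

### API

Orientations are given as a unit quaternion [x, y, z, w].
In Python, from rig import * gives the robot as it stands.
- The arm moves only by the tool drive_tool, never from a script. Its argument "plan" is a list of rows, each an object with "offset": the shift along the tool's x, y, z in cm, a list of three; "delta_rot": the turn, a rotation vector about the tool's x, y, z in degrees, a list of three; "jaw": the finger opening in cm, from 0 to 8.7. In form: [{"offset": [dx, dy, dz], "delta_rot": [wx, wy, wz], "jaw": jaw}, ...]. A call has exactly 8 rows; each row is the pose to reach, as a shift and turn from the pose commanded when the call began, along the tool's axes at that moment; what a row does not reach only later rows make up. A row lasts 1/12 s, in which the tool goes at most 41.7 mm and 7.16 degrees, less where a joint would pass 70% of its speed; a pose out of reach is approached as far as the arm can. A call with a gripper value outside its range is refused whole. The fingers move at their own pace and stop on an object; "squeeze" is the grip in N (left out, the last holds). Time passes only in rows, so rows that repeat a pose let the fingers close, or fill a call up. It gives the time, the measured TCP pose, the force and the opening at its end, in the units of the state.
- get_obs(): the state, without advancing time (a new reading comes with each control period).
- camera(name): name is "scene" or "top" or "wrist"; returns the picture (400x640x3 uint8, red, green, blue); there is no depth.
- calibration(name): a dict with "K" (3x3 intrinsics, pixels), "pose" (4x4, takes a point from camera to world coordinates); the wrist camera has in their place "tool_from_camera" (4x4, takes a point from camera to tool coordinates, whose origin is the TCP and whose axes are the tool frame's). Camera axes: x right, y down, z forward; pixel columns grow to the right and rows downward; lengths in m; the calibration is good to about 2 mm. The wrist camera is an equidistant fisheye: a pixel r from the principal point sees the ray r / f radians off the axis. A picture is of the moment at which its call begins: read the wrist's pose just before it. calibration takes no time and is no camera call.
- hand_in(): hands the job in, once; it reports no verdict.
The state is a dict: "time": time; "q": joint angles; "joint_velocities": joint speeds; "joint_torque": joint torques, N m; "position": TCP position; "tool_rot": TCP orientation; "ft_force": force on the tool from outside, world axes, zero at the start; "moment": the same for the moment, N m; "grip_width": finger opening in m.
Only numpy, scipy, OpenCV 4.12 (cv2) and the standard library are available. Lean on these libraries where they do the work, as an engineer would, in place of code of your own. Each camera call takes 0.05 s, during which the arm holds its last target.

### The job

Switch the card rack off at its breaker by pushing the paddle right over, away from you. Then draw the tall card with the coin-cell sockets straight up out of its guide slots and stand it on the easel for rework: lower edge on the ledge, about centred, leaning back against the rest with the cells facing out; let go only once it sits there. Leave the two short cards plugged in and the other things on the bench where they are.

Things in the scene. Friction and masses are not known exactly. Their poses are not given: they have to be found in the camera images.
- rack: Black card rack, fixed. Base 210 (x) x 174 (y) x 12 mm, on it two end walls 75 mm high (y = +-77 to 87) with combs of 7 mm guide slots reaching in to y = +-69. Cards stand on the base top (z = 12), square to x, at x = -60, 0, 60 in any order, and slide up freely. Grey power box 130 (x) x 76 x 61 mm high at y = 127. Origin: underside centre; z up, x roughly away from the robot (yaw within 0.3 rad).
- breaker (a joint): Paddle angle, rad. 0 = on: leans 0.45 rad from upright to rack -x (towards the robot). 0.9 = off, far stop: leans 0.45 rad to rack +x. Starts at 0 to 0.1, stays where left. Pivot along rack y through rack point (0, 127, 53) mm, on top of the power box.
- breaker_tip (a point): Middle of the upper end of the black breaker paddle, 58 mm from its pivot, about 105 mm above the bench; moves with it. Paddle 11 mm thick, 40 mm wide (rack y); about 2 N at the tip moves it.
- cell_card: Tall card, 130 mm high: green board 4 mm thick (x), 150 wide (y), with an aluminium grip bar along the top edge, 10 thick (x), 130 long (y), the top 14 of the height. Two rows of four round coin-cell sockets (29 mm, one empty) stand 7 mm off its +x face, 19 to 87 mm up. 0.15 to 0.31 kg. Origin: middle of lower edge; z up to the bar; x out of the cell face (in the rack: rack +x).
- relay_card: Short card, 90 mm high, else of the same build (4 mm board 150 mm wide, 10 mm grip bar), with four white relays. Stays in the rack. Origin and axes as for the tall card.
- regulator_card: Short card, 90 mm high, else of the same build, with a finned heat sink and two round capacitors reaching 18 mm from its face. Stays in the rack. Origin and axes as for the tall card.
- rest: Easel (fixed): reclined grey sheet. Rest face 160 mm wide (y), 75 tall (z), leaning back 0.35 rad; at its foot a ledge runs out along x 14 mm to a 9 mm lip. Origin: middle of the corner of rest face and ledge, 33 mm over the bench. z up the face; x square out of it (roughly away from the robot, yaw within 0.3 rad). A well seated card's origin is at x = 2 mm, y = 0, z = 0 here, axes parallel.
- cell_tray: White blister tray of coin cells, 110 x 140 x 8 mm, beyond the work on a sheet of paper. Bystander. Origin: centre of the underside.
- meter: Dark hand-held meter lying on its back, 150 x 76 x 42 mm. Bystander. Origin: centre of the underside.
- jar: Jar with a steel lid, 64 mm across, 75 mm high. Bystander. Origin: centre of the underside.
Not all that is in view belongs to the job. Leave any red look-alike of the cell_card alone.

How it is judged:
By the outcome, as a careful person would: the job done as asked, in the order asked, and still so for the second after the job is handed in, with the robot touching nothing.
It also fails if it takes over 51 s, if anything falls off the work surface, if the arm or the gripper's body presses on something with over 40 N, if the wrist force passes 120 N, or if a joint passes its speed limit or range.

## Working session

There is one attempt and no reset: what is moved stays moved. The work goes in short steps, Python scripts to look and compute and a tool call to move; the robot and the scene stay as the last step left them, time stands still between calls to the robot, and variables do not carry over. Pictures are saved under pics/ and viewed, and the job is handed in when it is done.

Besides the shell and the picture viewer there is one more tool, called after "Emit:" as name([rows], argument=value, ...), one row to a line, values as JSON. drive_tool: Moves the arm, as the interface text tells. Its arguments: {"type":"object","properties":{"plan":{"type":"array","items":{"type":"object","properties":{"offset":{"type":"array","items":{"type":"number"}},"delta_rot":{"type":"array","items":{"type":"number"}},"jaw":{"type":"number"}}}},"squeeze":{"type":"number"}},"required":["plan"]}

```bash
ls; mkdir -p pics; python3 - <<'E'
from rig import *
import cv2
for n in ["scene","top","wrist"]:
    if n=="wrist": o=get_obs()
    im=camera(n); cv2.imwrite(f"pics/{n}0.png",im[:,:,::-1])
    c=calibration(n); print(n,{k:v for k,v in c.items()})
print(get_obs())
E
```

```text
pics
scene {'K': array([[396.19523662,   0.        , 330.41790963],
       [  0.        , 396.19523662, 191.64980288],
       [  0.        ,   0.        ,   1.        ]]), 'pose': array([[ 0.04278585,  0.76158326, -0.64665316,  1.26028987],
       [ 0.99901781, -0.02514758,  0.036483  ,  0.04594921],
       [ 0.01152308, -0.64757898, -0.7619112 ,  0.81210001],
       [ 0.        ,  0.        ,  0.        ,  1.        ]])}
top {'K': array([[410.62844229,   0.        , 322.64946299],
       [  0.        , 410.62844229, 200.29468636],
       [  0.        ,   0.        ,   1.        ]]), 'pose': array([[ 0.00691193, -0.99797622,  0.0632115 ,  0.56587571],
       [-0.99956489, -0.0050826 ,  0.02905499,  0.0579604 ],
       [-0.02867491, -0.06338482, -0.99757712,  0.99367288],
       [ 0.        ,  0.        ,  0.        ,  1.        ]])}
wrist {'K': array([[309.70691629,   0.        , 319.02772404],
       [  0.        , 309.70691629, 207.5830855 ],
       [  0.        ,   0.        ,   1.        ]]), 'tool_from_camera': array([[ 9.99999440e-01,  5.51886311e-05,  1.05682549e-03,
        -
[... 285 characters left out ...]
15, 'q': array([-1.36348536e+00,  5.28282491e-01,  1.43362939e+00, -1.83777416e-05,
        1.18139719e+00, -1.78507847e-01]), 'joint_velocities': array([ 1.86355632e-04, -2.13435868e-03, -4.37073286e-03,  7.18809769e-04,
       -1.58152325e-05,  5.51177019e-04]), 'joint_torque': array([ 4.68480557e-04, -4.40430593e+01, -1.76842940e+01,  6.33524638e-02,
        5.52784628e-02, -8.74899342e-05]), 'position': array([ 0.2350827 , -0.57841606,  0.18507132]), 'tool_rot': array([ 8.29555106e-01, -5.58424202e-01, -6.21441338e-04, -5.91946264e-04]), 'ft_force': array([ 0.89295788, -0.31087628, -1.25774745]), 'moment': array([-0.03099091,  0.06992878, -0.03085895]), 'grip_width': 0.08687189130380447}
```

View pics/scene0.png

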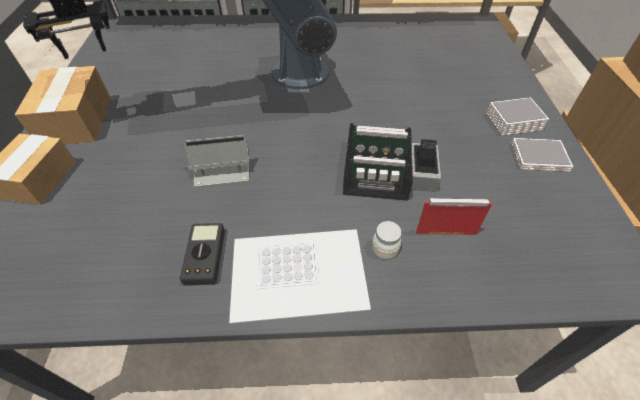

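View pics/top0.png

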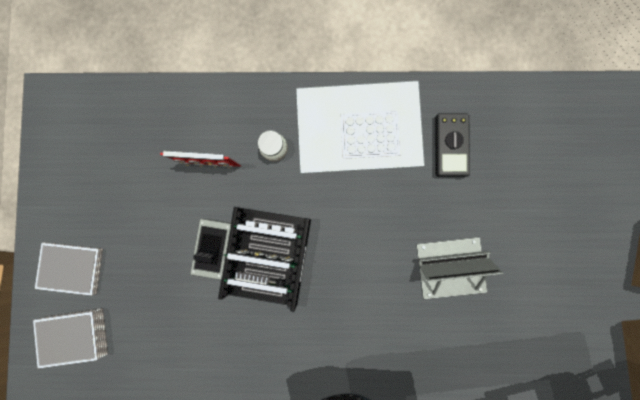

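View pics/wrist0.png

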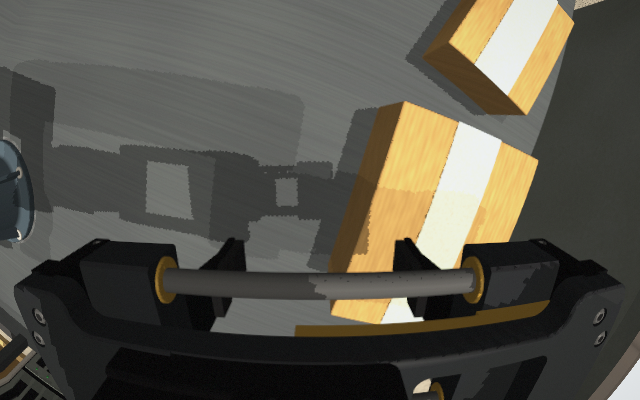

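```bash
python3 - <<'E'
import cv2
s=cv2.imread("pics/scene0.png");t=cv2.imread("pics/top0.png")
def c(im,x0,y0,x1,y1,k,n): cv2.imwrite("pics/"+n,cv2.resize(im[y0:y1,x0:x1],None,fx=k,fy=k,interpolation=cv2.INTER_CUBIC))
c(s,335,115,495,240,5,"c_scene_rack.png")
c(t,180,195,320,315,5,"c_top_rack.png")
c(t,400,225,520,310,6,"c_top_easel.png")
c(s,170,120,270,195,7,"c_scene_easel.png")
E
```

```text
(no output)
```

View pics/c_scene_rack.png

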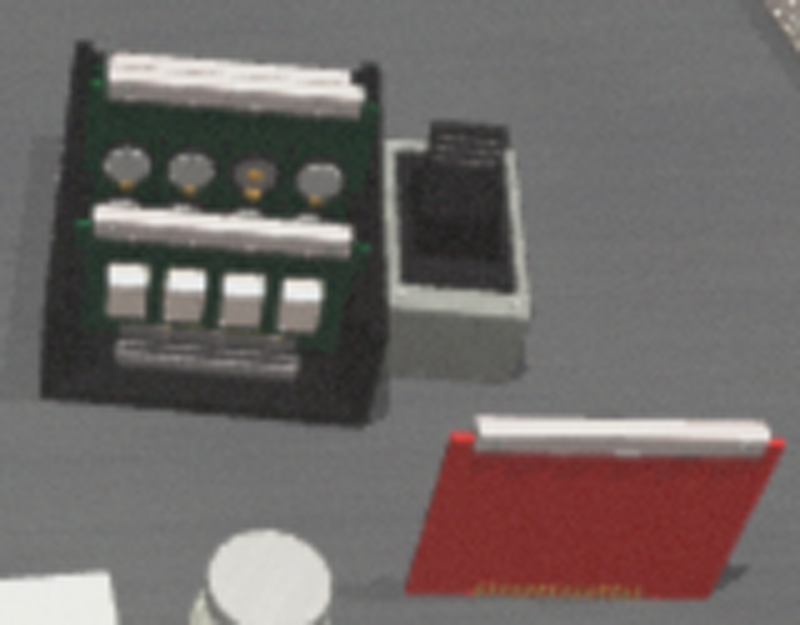

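View pics/c_top_rack.png

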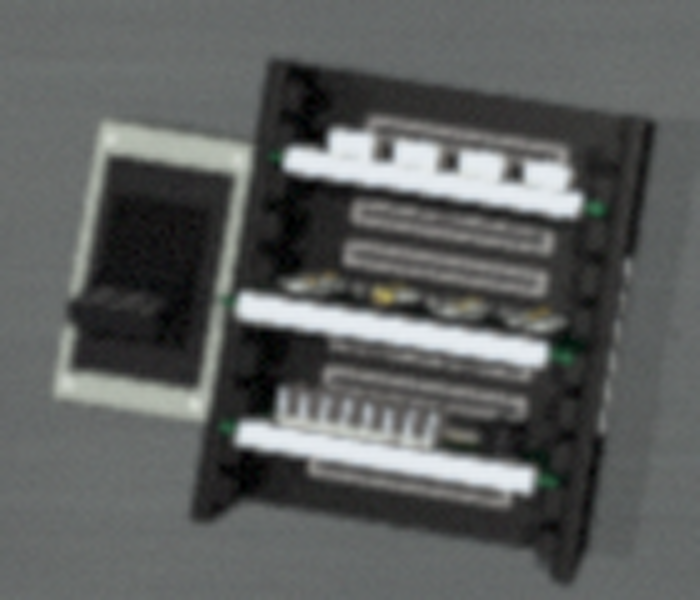

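View pics/c_top_easel.png

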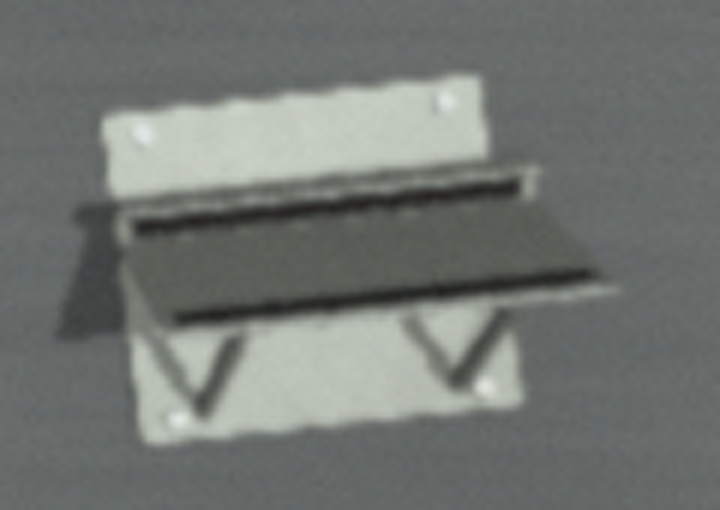

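View pics/c_scene_easel.png

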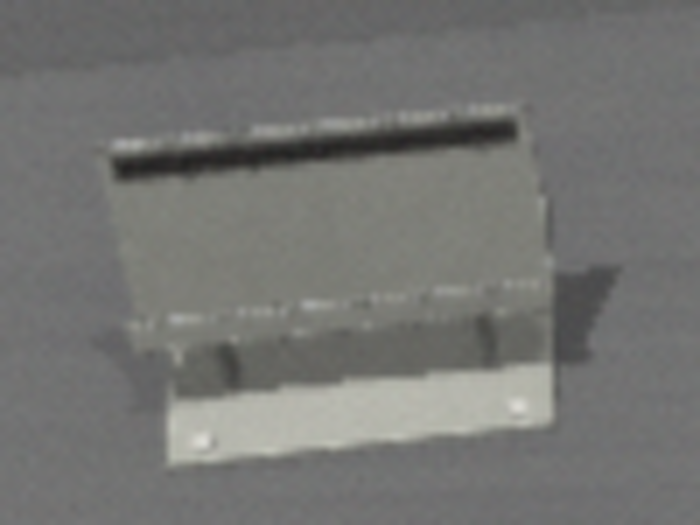

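```bash
cat > h.py <<'E'
import numpy as np
from scipy.spatial.transform import Rotation as R
from scipy.optimize import least_squares
C={'scene':(np.array([[396.19523662,0,330.41790963],[0,396.19523662,191.64980288],[0,0,1]]),np.array([[ 0.04278585,  0.76158326, -0.64665316,  1.26028987],[ 0.99901781, -0.02514758,  0.036483  ,  0.04594921],[ 0.01152308, -0.64757898, -0.7619112 ,  0.81210001],[0,0,0,1]])),
'top':(np.array([[410.62844229,0,322.64946299],[0,410.62844229,200.29468636],[0,0,1]]),np.array([[ 0.00691193, -0.99797622,  0.0632115 ,  0.56587571],[-0.99956489, -0.0050826 ,  0.02905499,  0.0579604 ],[-0.02867491, -0.06338482, -0.99757712,  0.99367288],[0,0,0,1]]))}
def proj(n,P):
    K,T=C[n];p=(np.atleast_2d(P)-T[:3,3])@T[:3,:3];u=p@K.T;return u[:,:2]/u[:,2:]
def back(n,uv,z):
    K,T=C[n];d=T[:3,:3]@np.linalg.solve(K,[uv[0],uv[1],1]);o=T[:3,3];return o+d*(z-o[2])/d[2]
FK,F0=309.70691629,np.array([319.02772404,207.5830855])
TC=np.array([[ 9.99999440e-01,  5.51886311e-05,  1.05682549e-03,-5.96864958e-04],[-3.43108354e-04,  9.61603244e-01,  2.74443225e-01,-7.53551031e-02],[-1.00110067e-03, -2.74443434e-01,  9.61602724e-01,-1.98431921e-01],[0,0,0,1]])
def wT(o):
    T=np.eye(4);T[:3,:3]=R.from_quat(o['tool_rot']).as_matrix();T[:3,3]=o['position'];return T@TC
def wproj(T,P):
    p=(np.atleast_2d(P)-T[:3,3])@T[:3,:3];r=np.hypot(p[:,0],p[:,1]);th=np.arctan2(r,p[:,2])
    return F0+FK*th[:,None]*p[:,:2]/np.maximum(r,1e-9)[:,None]
def wback(T,uv,z):
    d=(np.array(uv,float)-F0)/FK;th=np.hypot(*d);v=np.array([*(np.sin(th)*d/th),np.cos(th)]);v=T[:3,:3]@v;o=T[:3,3];return o+v*(z-o[2])/v[2]
def pose(p): # x,y,yaw
    return R.from_euler('z',p[2]).as_matrix(),np.array([p[0],p[1],0])
def rackpt(p,P): r,t=pose(p);return np.atleast_2d(P)@r.T+t
def easelpt(p,P):
    r,t=pose(p);M=r@R.from_euler('y',-0.35).as_matrix();return np.atleast_2d(P)@M.T+t+[0,0,.033]
def deltas(cur_R,cur_p,tgt_R,tgt_p): # offsets cm, rotvec deg in tool frame
    return cur_R.T@(np.array(tgt_p)-cur_p)*100, np.degrees(R.from_matrix(cur_R.T@tgt_R).as_rotvec())
E
python3 - <<'E'
from h import *
t=lambda x,y:(180+x/5,195+y/5); s=lambda x,y:(335+x/5,115+y/5)
A=[]
def bar(x,z):return np.array([[x+.005,.065,z],[x-.005,.065,z],[x+.005,-.065,z],[x-.005,-.065,z]])
for x,z,px in [(0,.142,[(240,293),(236,318),(550,342),(547,370)]),(.06,.102,[(287,148),(284,172),(585,193),(582,217)]),(-.06,.102,[(237,422),(233,446),(538,469),(534,494)])]:
    for P,u in zip(bar(x,z),px):A.append(('top',P,t(*u)))
# scene: tall bar front edge lower? use top face front corners ; relay bar top front
for P,u in [((.06+.005,-.065,.102),(95,222)),((.06+.005,.065,.102),(350,243)),((0.005,-.065,.142),(108,82)),((0.005,.065,.142),(363,102))]:A.append(('scene',np.array(P),s(*u)))
def f(p,names=('top','scene')):return np.concatenate([(proj(n,rackpt(p,P))[0]-u) for n,P,u in A if n in names])
for nm in [('top',),('scene',),('top','scene')]:
    r=least_squares(f,[.5,.2,-.15],args=(nm,));print(nm,r.x,np.round(r.fun.reshape(-1,2),1).tolist())
p=r.x
print("tip on",rackpt(p,[-.058*np.sin(.45),.127,.053+.058*np.cos(.45)]),proj('top',rackpt(p,[-.058*np.sin(.45),.127,.053+.058*np.cos(.45)])))
te=lambda x,y:(400+x/6,225+y/6); se=lambda x,y:(170+x/7,120+y/7)
B=[('top',(0,.08,.075),te(176,318)),('top',(0,-.08,.075),te(605,278)),('scene',(0,-.08,.075),se(106,155)),('scene',(0,.08,.075),se(520,110)),
('top',(.014,.08,.009),te(122,215)),('top',(.014,-.08,.009),te(540,170)),('scene',(.014,-.08,.009),se(130,328)),('scene',(.014,.08,.009),se(547,285))]
def g(p,names):return np.concatenate([(proj(n,easelpt(p,P))[0]-u) for n,P,u in B if n in names])
for nm in [('top',),('scene',),('top','scene')]:
    r=least_squares(g,[.4,-.25,.1],args=(nm,));print(nm,r.x,np.round(r.fun.reshape(-1,2),1).tolist())
E
```

```text
('top',) [ 0.493974    0.21459571 -0.15069325] [[0.2, -0.3], [0.2, -0.5], [-0.2, -0.1], [-0.3, -0.9], [0.2, 0.1], [0.1, -0.1], [-0.7, 0.6], [-0.8, 0.3], [0.9, 0.2], [0.9, 0.0], [-0.2, 0.6], [-0.2, 0.2]]
('scene',) [ 0.49723365  0.21780365 -0.15156471] [[-0.2, -0.3], [0.5, -0.1], [-0.3, 0.1], [-0.0, 0.2]]
('top', 'scene') [ 0.49436525  0.21524643 -0.14774278] [[-0.1, -0.4], [-0.1, -0.6], [-0.5, -0.4], [-0.6, -1.1], [-0.2, 0.0], [-0.3, -0.2], [-1.1, 0.3], [-1.2, 0.0], [0.6, 0.1], [0.7, -0.1], [-0.5, 0.3], [-0.4, -0.0], [-1.2, -1.0], [-0.6, -0.9], [-1.3, -0.6], [-1.2, -0.6]]
tip on [[0.48810724 0.34457659 0.10522593]] [[201.93426632 261.43317196]]
('top',) [ 0.48959657 -0.21740325  0.11029196] [[-1.9, 1.0], [2.0, 0.1], [-0.5, -0.8], [0.4, -0.5]]
('scene',) [ 0.49190355 -0.21393919  0.11415785] [[-1.6, -0.3], [1.2, 0.2], [-0.3, -0.0], [0.8, -0.1]]
('top', 'scene') [ 0.48998617 -0.21614167  0.11083995] [[-2.5, 0.9], [1.3, -0.1], [-2.3, -0.9], [0.4, -0.2], [-1.0, -1.0], [-0.2, -0.7], [-1.0, -0.6], [0.0, -0.5]]
```

```bash
cat >> h.py <<'E'
def Rdown(a,tilt=0): # jaw axis at world angle a; tilt: fingers lean toward +jaw axis (tool z tips to +x)
    M=np.array([[np.cos(a),np.sin(a),0],[np.sin(a),-np.cos(a),0],[0,0,-1.]])
    return M@R.from_euler('y',tilt).as_matrix()
def go(o,tR,tp):
    a,b=deltas(R.from_quat(o['tool_rot']).as_matrix(),o['position'],tR,tp);print('offset',np.round(a,2),'rot',np.round(b,2),'len mm',round(np.linalg.norm(a)*10))
RK=np.array([.4955,.216,-.15]);EA=np.array([.491,-.216,.112])
def st(o):print('t',round(o['time'],2),'p',np.round(o['position'],4),'Rx',np.round(R.from_quat(o['tool_rot']).as_matrix()[:,[0,2]].T,3).tolist(),'F',np.round(o['ft_force'],1),'w',round(o['grip_width'],4),'q',np.round(o['q'],2))
E
python3 - <<'E'
from rig import *; from h import *
print(Rdown(0,.35)[:,2])
o=get_obs();st(o);go(o,Rdown(0),[.47,-.25,.29])
E
```

```text
[ 0.34289781  0.         -0.93937271]
t 0.15 p [ 0.2351 -0.5784  0.1851] Rx [[0.376, -0.926, -0.002], [-0.0, 0.002, -1.0]] F [ 0.9 -0.3 -1.3] w 0.0869 q [-1.36  0.53  1.43 -0.    1.18 -0.18]
offset [-21.6  -34.13 -10.45] rot [ -0.07   0.08 -67.89] len mm 417
```

Emit:
drive_tool([
  {"offset":[-21.6,-34.1,-10.5],"delta_rot":[0,0,-68],"jaw":0},
  {"offset":[-21.6,-34.1,-10.5],"delta_rot":[0,0,-68],"jaw":0},
  {"offset":[-21.6,-34.1,-10.5],"delta_rot":[0,0,-68],"jaw":0},
  {"offset":[-21.6,-34.1,-10.5],"delta_rot":[0,0,-68],"jaw":0},
  {"offset":[-21.6,-34.1,-10.5],"delta_rot":[0,0,-68],"jaw":0},
  {"offset":[-21.6,-34.1,-10.5],"delta_rot":[0,0,-68],"jaw":0},
  {"offset":[-21.6,-34.1,-10.5],"delta_rot":[0,0,-68],"jaw":0},
  {"offset":[-21.6,-34.1,-10.5],"delta_rot":[0,0,-68],"jaw":0},
])

```text
time: 0.82
position: [0.4233, -0.3146, 0.2701]
tool_rot: [0.996, -0.089, -0.0, -0.0]
ft_force: [1.2, -0.3, 0.9]
grip_width: 0.0418
```

```bash
python3 - <<'E'
from rig import *; from h import *
import cv2
o=get_obs();st(o);T=wT(o)
cv2.imwrite("pics/w1.png",camera("wrist")[:,:,::-1]);np.save("w1.npy",T)
tip=rackpt(RK,[-.07,.127,.2])[0]
go(o,Rdown(-.15),tip);print(tip)
E
```

```text
t 0.82 p [ 0.4233 -0.3146  0.2701] Rx [[0.984, -0.178, -0.0], [-0.0, 0.0, -1.0]] F [ 1.2 -0.3  0.9] w 0.0418 q [-0.85  0.3   1.57  0.    1.28 -0.67]
offset [ -9.72 -65.98   7.04] rot [-0.02  0.02 -1.67] len mm 671
[0.44526467 0.3520346  0.2       ]
```

View pics/w1.png

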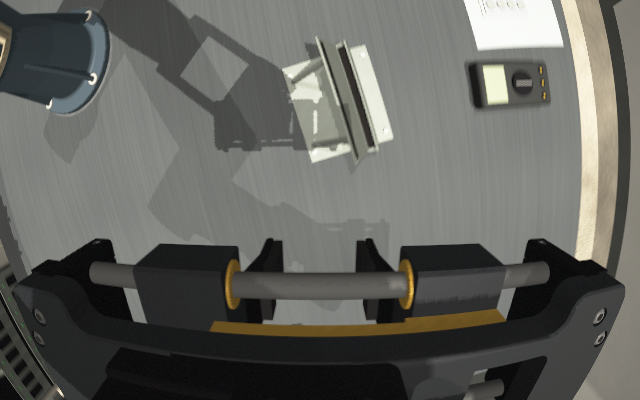

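Emit:
drive_tool([
  {"offset":[-9.7,-66,7],"delta_rot":[0,0,-1.7],"jaw":0},
  {"offset":[-9.7,-66,7],"delta_rot":[0,0,-1.7],"jaw":0},
  {"offset":[-9.7,-66,7],"delta_rot":[0,0,-1.7],"jaw":0},
  {"offset":[-9.7,-66,7],"delta_rot":[0,0,-1.7],"jaw":0},
  {"offset":[-9.7,-66,7],"delta_rot":[0,0,-1.7],"jaw":0},
  {"offset":[-9.7,-66,7],"delta_rot":[0,0,-1.7],"jaw":0},
  {"offset":[-9.7,-66,7],"delta_rot":[0,0,-1.7],"jaw":0},
  {"offset":[-9.7,-66,7],"delta_rot":[0,0,-1.7],"jaw":0},
])

```text
time: 1.53
position: [0.4352, 0.0164, 0.2348]
tool_rot: [0.997, -0.078, 0.0, 0.0]
ft_force: [0.4, -0.7, 0.0]
grip_width: 0.0003
```

```bash
python3 - <<'E'
from rig import *; from h import *
import cv2
o=get_obs();st(o);T=wT(o)
cv2.imwrite("pics/w2.png",camera("wrist")[:,:,::-1]);np.save("w2.npy",T)
go(o,Rdown(-.15),rackpt(RK,[-.07,.127,.2])[0])
E
```

```text
t 1.53 p [0.4352 0.0164 0.2348] Rx [[0.988, -0.156, 0.0], [0.0, -0.0, -1.0]] F [ 0.4 -0.7  0. ] w 0.0003 q [-0.22  0.2   1.82  0.    1.12 -0.06]
offset [ -4.24 -33.31   3.48] rot [ 0.   -0.01 -0.37] len mm 338
```

View pics/w2.png

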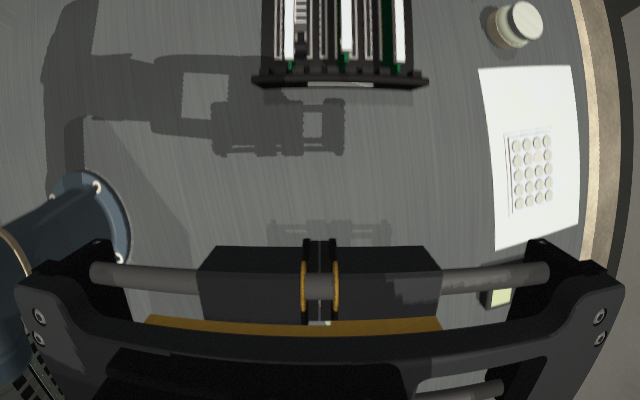

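Emit:
drive_tool([
  {"offset":[-4.2,-33.3,3.5],"delta_rot":[0,0,-0.4],"jaw":0},
  {"offset":[-4.2,-33.3,3.5],"delta_rot":[0,0,-0.4],"jaw":0},
  {"offset":[-4.2,-33.3,3.5],"delta_rot":[0,0,-0.4],"jaw":0},
  {"offset":[-4.2,-33.3,3.5],"delta_rot":[0,0,-0.4],"jaw":0},
  {"offset":[-4.2,-33.3,3.5],"delta_rot":[0,0,-0.4],"jaw":0},
  {"offset":[-4.2,-33.3,3.5],"delta_rot":[0,0,-0.4],"jaw":0},
  {"offset":[-4.2,-33.3,3.5],"delta_rot":[0,0,-0.4],"jaw":0},
  {"offset":[-4.2,-33.3,3.5],"delta_rot":[0,0,-0.4],"jaw":0},
])

```text
time: 2.25
position: [0.4454, 0.3477, 0.1999]
tool_rot: [0.997, -0.074, -0.0, 0.0]
ft_force: [0.5, 0.1, -0.5]
grip_width: 0.0004
```

```bash
python3 - <<'E'
from rig import *; from h import *
import cv2
o=get_obs();st(o);T=wT(o)
cv2.imwrite("pics/w3.png",camera("wrist")[:,:,::-1]);np.save("w3.npy",T)
go(o,Rdown(-.15),rackpt(RK,[-.07,.127,.086])[0])
E
```

```text
t 2.25 p [0.4454 0.3477 0.1999] Rx [[0.989, -0.148, -0.0], [-0.0, -0.0, -1.0]] F [ 0.5  0.1 -0.5] w 0.0004 q [ 0.47  0.43  1.57 -0.    1.14  0.61]
offset [-0.07 -0.43 11.39] rot [0.03 0.01 0.08] len mm 114
```

View pics/w3.png

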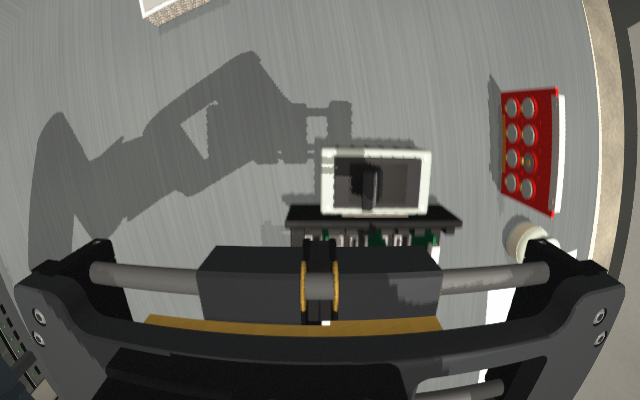

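```bash
python3 - <<'E'
from h import *
T=np.load("w3.npy")
print(wproj(T,rackpt(RK,[[.065,.165,.061],[-.065,.165,.061],[.065,.089,.061],[-.065,.089,.061],[-.025,.127,.105],[-.025,.147,.105],[-.025,.107,.105]])).round())
E
python3 -c "
import cv2
a=cv2.imread('pics/w3.png')[130:250,280:470];cv2.imwrite('pics/w3c.png',cv2.resize(a,None,fx=4,fy=4))"
```

```text
[[437. 155.]
 [323. 152.]
 [431. 218.]
 [323. 218.]
 [364. 195.]
 [365. 175.]
 [364. 215.]]
```

View pics/w3c.png

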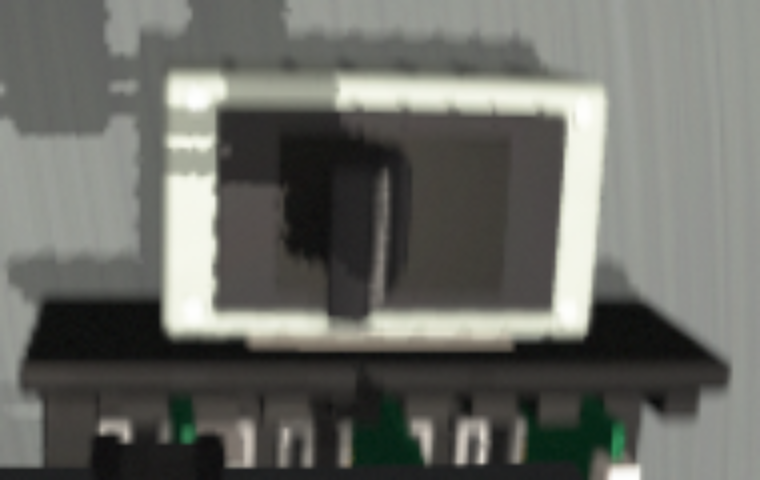

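Emit:
drive_tool([
  {"offset":[0,-0.6,4],"delta_rot":[0,0,0],"jaw":0},
  {"offset":[0,-0.6,8],"delta_rot":[0,0,0],"jaw":0},
  {"offset":[0,-0.6,11.4],"delta_rot":[0,0,0],"jaw":0},
  {"offset":[0,-0.6,11.4],"delta_rot":[0,0,0],"jaw":0},
  {"offset":[1,-0.6,11.4],"delta_rot":[0,0,0],"jaw":0},
  {"offset":[2,-0.6,11.4],"delta_rot":[0,0,0],"jaw":0},
  {"offset":[3,-0.6,11.4],"delta_rot":[0,0,0],"jaw":0},
  {"offset":[3.5,-0.6,11.4],"delta_rot":[0,0,0],"jaw":0},
])

```text
time: 2.97
position: [0.4859, 0.3474, 0.0893]
tool_rot: [0.997, -0.075, 0.003, -0.002]
ft_force: [0.9, 0.5, -0.1]
grip_width: 0.0004
```

```bash
python3 - <<'E'
from rig import *; from h import *
import cv2
o=get_obs();st(o);r,t=pose(RK);print('rack coords',(o['position']-t)@r)
cv2.imwrite("pics/w4.png",camera("wrist")[:,:,::-1])
E
```

```text
t 2.97 p [0.4859 0.3474 0.0893] Rx [[0.989, -0.149, 0.007], [0.007, 0.003, -1.0]] F [ 0.9  0.5 -0.1] w 0.0004 q [ 0.43  0.61  1.6  -0.    0.93  0.58]
rack coords [-0.02909354  0.12845573  0.08934404]
```

View pics/w4.png

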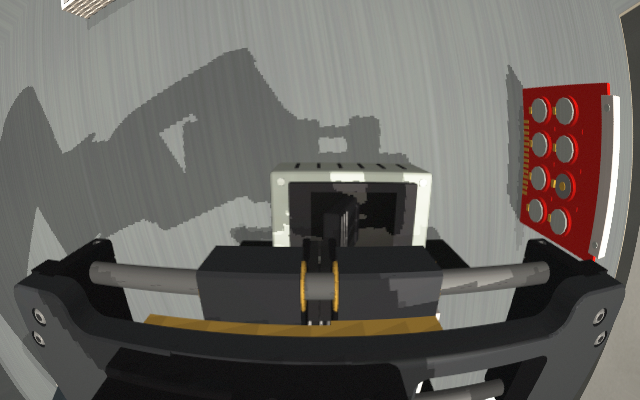

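Emit:
drive_tool([
  {"offset":[0.5,0,0],"delta_rot":[0,0,0],"jaw":0},
  {"offset":[1,0,0],"delta_rot":[0,0,0],"jaw":0},
  {"offset":[1.4,0,0],"delta_rot":[0,0,0],"jaw":0},
  {"offset":[1.8,0,0],"delta_rot":[0,0,0],"jaw":0},
  {"offset":[2.1,0,0],"delta_rot":[0,0,0],"jaw":0},
  {"offset":[2.4,0,0],"delta_rot":[0,0,0],"jaw":0},
  {"offset":[2.6,0,0],"delta_rot":[0,0,0],"jaw":0},
  {"offset":[2.8,0,0],"delta_rot":[0,0,0],"jaw":0},
])

```text
time: 3.68
position: [0.5088, 0.3427, 0.0863]
tool_rot: [0.997, -0.074, -0.0, 0.0]
ft_force: [0.4, 0.1, 0.1]
grip_width: 0.0002
```

```bash
python3 - <<'E'
from rig import *; from h import *
import cv2
o=get_obs();st(o);r,t=pose(RK);print('rack coords',(o['position']-t)@r)
im=camera("wrist")[:,:,::-1];cv2.imwrite("pics/w5.png",cv2.resize(im[150:340,220:460],None,fx=3,fy=3))
im=camera("scene")[:,:,::-1];cv2.imwrite("pics/s5.png",cv2.resize(im[100:240,335:500],None,fx=4,fy=4))
E
```

```text
t 3.68 p [0.5088 0.3427 0.0863] Rx [[0.989, -0.148, -0.0], [-0.0, -0.0, -1.0]] F [0.4 0.1 0.1] w 0.0002 q [ 0.41  0.64  1.55 -0.    0.96  0.56]
rack coords [-0.00577696  0.12727165  0.08630078]
```

View pics/w5.png

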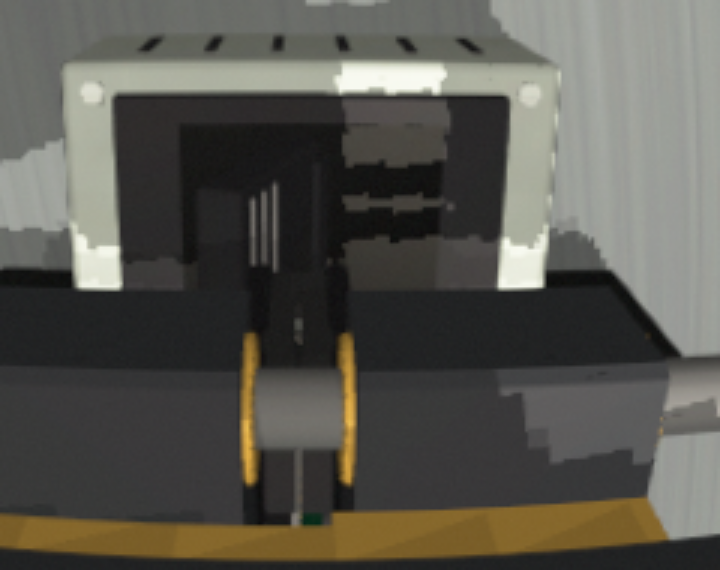

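View pics/s5.png

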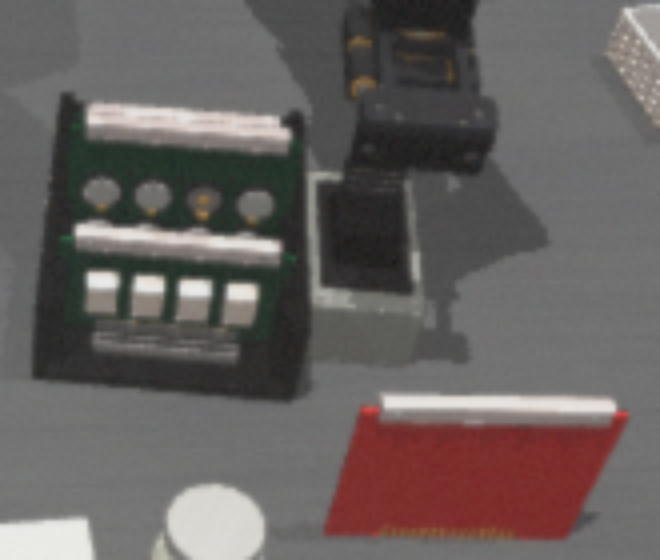

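```bash
python3 - <<'E'
from rig import *
from h import *
T=wT(get_obs())
for a in (-.45,-.2,0,.2,.45):
    P=rackpt(RK,[[.058*np.sin(a),.127+s,.053+.058*np.cos(a)] for s in(-.02,.02)])
    print(a,proj('scene',P).round(1).tolist(),proj('top',P).round(1).tolist(),wproj(T,P).round(1).tolist())
print(wproj(T,[get_obs()['position']]))
import cv2
im=camera("top")[:,:,::-1];cv2.imwrite("pics/t5.png",cv2.resize(im[195:315,160:320],None,fx=5,fy=5))
E
python3 - <<'E'
import cv2
a=cv2.imread('pics/w4.png')[150:340,220:460];cv2.imwrite('pics/w4c.png',cv2.resize(a,None,fx=3,fy=3))
E
```

```text
-0.45 [[420.3, 139.3], [435.6, 140.6]] [[210.6, 262.2], [192.6, 259.3]] [[289.5, 272.9], [287.4, 214.6]]
-0.2 [[420.9, 141.5], [436.3, 142.8]] [[211.1, 256.1], [193.0, 253.2]] [[310.2, 276.5], [309.7, 216.9]]
0 [[421.1, 144.2], [436.7, 145.5]] [[211.8, 250.8], [193.7, 247.9]] [[328.3, 277.4], [329.2, 217.5]]
0.2 [[421.2, 147.6], [436.9, 148.8]] [[212.9, 245.5], [194.8, 242.6]] [[346.2, 276.4], [348.5, 217.0]]
0.45 [[421.1, 152.5], [436.9, 153.8]] [[214.6, 239.1], [196.6, 236.2]] [[366.4, 272.7], [370.0, 214.6]]
[[319.57168648 233.88342586]]
```

View pics/t5.png

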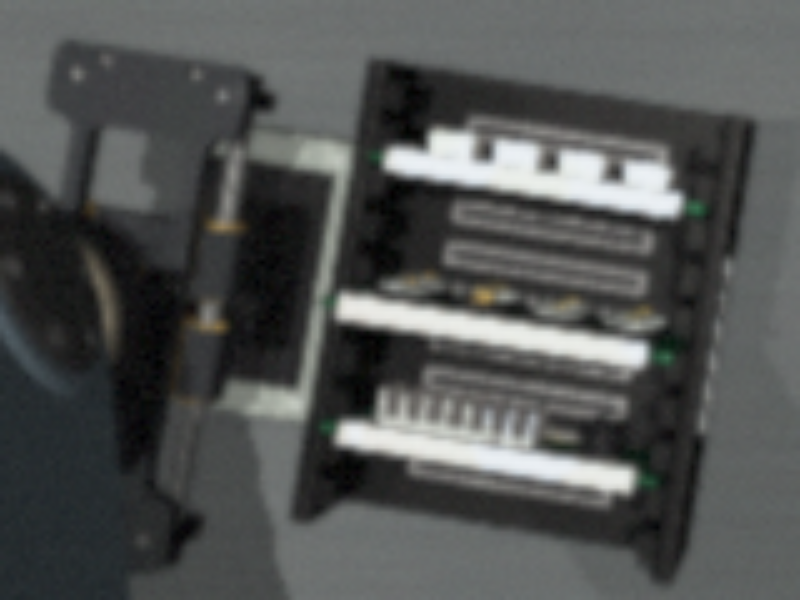

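View pics/w4c.png

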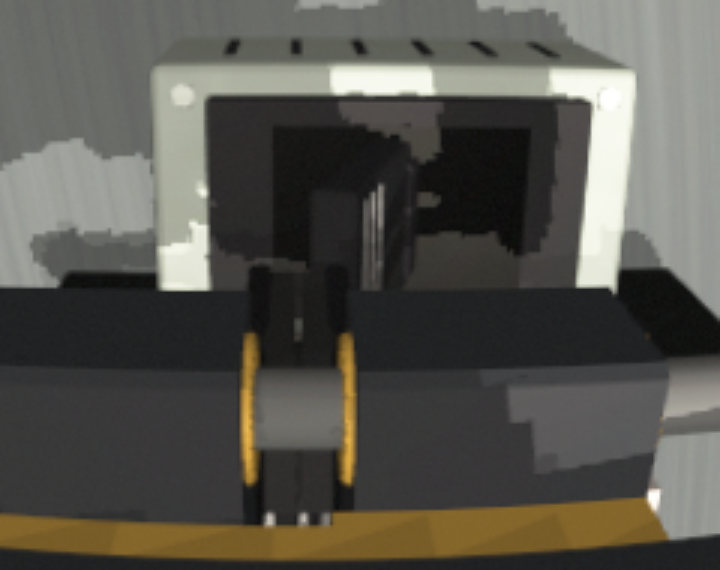

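```bash
python3 - <<'E'
import cv2,numpy as np
out=[]
for n in ['w4c','w5']:
    a=cv2.imread(f'pics/{n}.png')[80:320,100:640]
    b=(255*np.clip(a/130.,0,1)**.5).astype('uint8');out.append(b)
cv2.imwrite('pics/cmp.png',np.vstack(out))
a=cv2.imread('pics/s5.png')[120:320,280:460];b=(255*np.clip(a/130.,0,1)**.5).astype('uint8')
c=cv2.imread('pics/scene0.png')[130:180,405:450];c=(255*np.clip(c/130.,0,1)**.5).astype('uint8');
cv2.imwrite('pics/cmp2.png',np.hstack([cv2.resize(b,(360,400)),cv2.resize(c,(360,400),interpolation=cv2.INTER_CUBIC)]))
E
```

```text
(no output)
```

View pics/cmp.png

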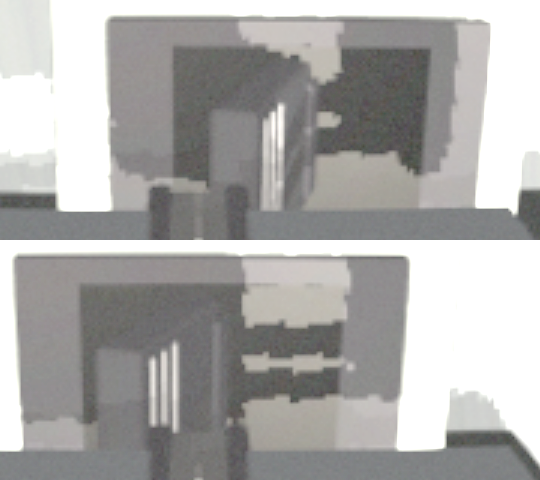

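View pics/cmp2.png

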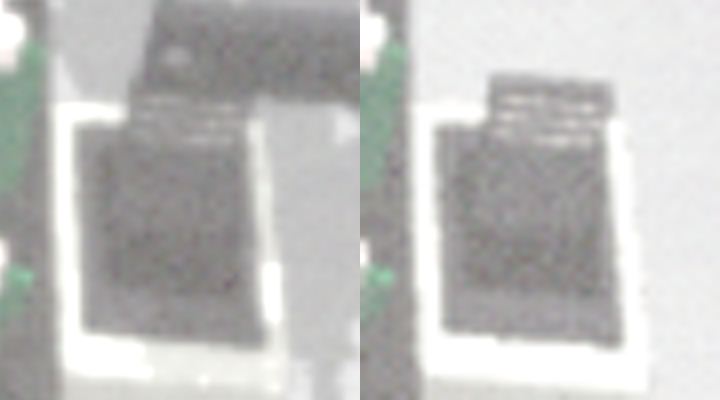

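```bash
python3 - <<'E'
from rig import *
from h import *
T3=np.load('w3.npy')
T5=wT(get_obs());r,t=pose(RK)
o=get_obs();o4=dict(o);o4['position']=np.array([0.4859,0.3474,0.0893]);o4['tool_rot']=np.array([.997,-.075,.003,-.002]);T4=wT(o4)
for z in (.095,.105,.115):
  for T,us in((T3,[(362.5,171),(373.7,171)]),(T4,[(323.3,213.3),(341,213.3)]),(T5,[(285.7,212.7),(303.3,212.7)])):
    print(z,[(1000*((wback(T,u,z)-t)@r)).round(1).tolist() for u in us])
E
```

```text
0.095 [[-26.3, 149.5, 95.0], [-14.9, 149.6, 95.0]]
0.095 [[-26.8, 144.9, 95.0], [-15.2, 144.9, 95.0]]
0.095 [[-27.6, 145.0, 95.0], [-16.3, 145.0, 95.0]]
0.105 [[-27.7, 151.1, 105.0], [-16.7, 151.2, 105.0]]
0.105 [[-27.0, 147.9, 105.0], [-16.0, 147.9, 105.0]]
0.105 [[-26.5, 148.0, 105.0], [-15.8, 148.1, 105.0]]
0.115 [[-29.2, 152.7, 115.0], [-18.6, 152.8, 115.0]]
0.115 [[-27.2, 150.9, 115.0], [-16.8, 150.9, 115.0]]
0.115 [[-25.4, 151.1, 115.0], [-15.3, 151.1, 115.0]]
```

```bash
python3 - <<'E'
import cv2,numpy as np
a=cv2.imread('pics/wrist0.png')[200:340,150:480]
cv2.imwrite('pics/w0c.png',cv2.resize((255*np.clip(a/200.,0,1)**.6).astype('uint8'),None,fx=2.4,fy=2.4))
a=cv2.imread('pics/w2.png')[200:340,240:400]
cv2.imwrite('pics/w2c.png',cv2.resize((255*np.clip(a/200.,0,1)**.6).astype('uint8'),None,fx=4,fy=4))
E
```

```text
(no output)
```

View pics/w0c.png

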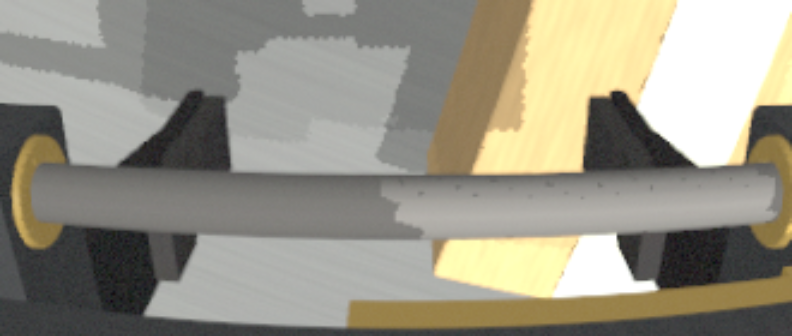

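View pics/w2c.png

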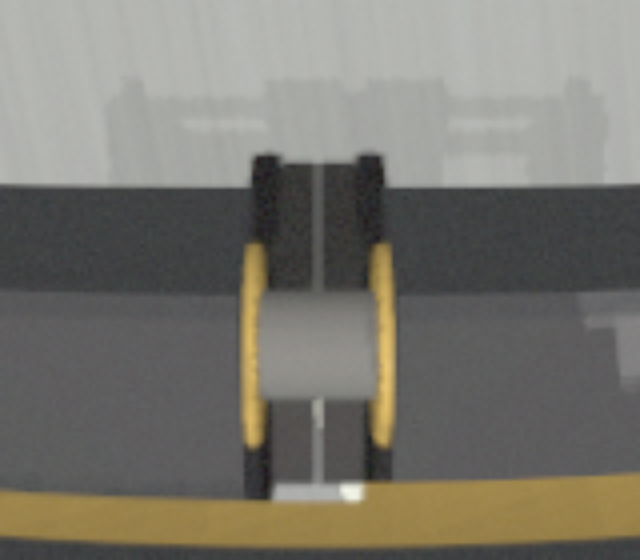

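```bash
python3 - <<'E'
from rig import *
from h import *
import cv2
o=get_obs();M=R.from_quat(o['tool_rot']).as_matrix()
for z in (0,-.02,-.04,-.06,-.1,-.15):
    P=o['position']+M@np.array([0,0,z]);print(z,proj('scene',P)[0].round(1),proj('top',P)[0].round(1))
im=camera("scene")[:,:,::-1][85:185,385:485]
cv2.imwrite("pics/s6.png",cv2.resize((255*np.clip(im/110.,0,1)**.6).astype('uint8'),None,fx=6,fy=6,interpolation=cv2.INTER_CUBIC))
E
```

```text
0 [427.  150.2] [205.8 251.3]
-0.02 [428.5 144.6] [202.9 251.9]
-0.04 [430.1 138.9] [199.9 252.5]
-0.06 [431.7 133. ] [196.7 253.1]
-0.1 [435.  120.6] [189.9 254.4]
-0.15 [439.6 104. ] [180.4 256.2]
```

View pics/s6.png

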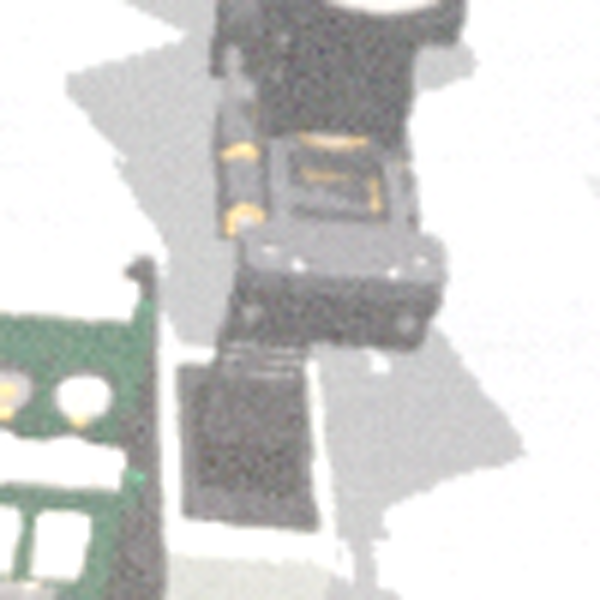

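```bash
python3 - <<'E'
from h import *
for x in (-.006,.031,.089):
  for z in (.12,.14,.155,.175,.195,.215):
    print(x,z,((proj('scene',rackpt(RK,[[x,.09,z],[x,.164,z]]))-[385,85])*6).round().tolist())
E
```

```text
-0.006 0.12 [[180.0, 327.0], [354.0, 341.0]]
-0.006 0.14 [[189.0, 292.0], [365.0, 306.0]]
-0.006 0.155 [[195.0, 265.0], [373.0, 279.0]]
-0.006 0.175 [[204.0, 228.0], [384.0, 242.0]]
-0.006 0.195 [[212.0, 190.0], [396.0, 204.0]]
-0.006 0.215 [[222.0, 150.0], [408.0, 164.0]]
0.031 0.12 [[183.0, 386.0], [361.0, 401.0]]
0.031 0.14 [[192.0, 351.0], [372.0, 366.0]]
0.031 0.155 [[198.0, 324.0], [380.0, 339.0]]
0.031 0.175 [[207.0, 287.0], [392.0, 302.0]]
0.031 0.195 [[216.0, 249.0], [405.0, 263.0]]
0.031 0.215 [[226.0, 209.0], [417.0, 224.0]]
0.089 0.12 [[188.0, 484.0], [372.0, 500.0]]
0.089 0.14 [[196.0, 449.0], [384.0, 465.0]]
0.089 0.155 [[203.0, 422.0], [393.0, 438.0]]
0.089 0.175 [[213.0, 386.0], [406.0, 401.0]]
0.089 0.195 [[222.0, 347.0], [419.0, 363.0]]
0.089 0.215 [[232.0, 308.0], [432.0, 324.0]]
```

Emit:
drive_tool([
  {"offset":[-3.5,0,0],"delta_rot":[0,0,0],"jaw":0},
  {"offset":[-6.8,0,0],"delta_rot":[0,0,0],"jaw":0},
  {"offset":[-6.8,0,0],"delta_rot":[0,0,0],"jaw":0},
  {"offset":[-6.8,0,2],"delta_rot":[0,0,0],"jaw":0},
  {"offset":[-6.8,0,4.1],"delta_rot":[0,0,0],"jaw":0},
  {"offset":[-6.8,0,4.1],"delta_rot":[0,0,0],"jaw":0},
  {"offset":[-6,0,4.1],"delta_rot":[0,0,0],"jaw":0},
  {"offset":[-5,0,4.1],"delta_rot":[0,0,0],"jaw":0},
])

```text
time: 4.55
position: [0.4597, 0.3503, 0.046]
tool_rot: [0.997, -0.074, -0.0, 0.0]
ft_force: [0.2, 0.8, 0.3]
grip_width: 0.0004
```

```bash
python3 - <<'E'
from rig import *; from h import *
import cv2
o=get_obs();st(o);r,t=pose(RK);print('rack coords',(o['position']-t)@r)
im=camera("wrist")[:,:,::-1][150:340,220:460]
cv2.imwrite("pics/w7.png",cv2.resize((255*np.clip(im/150.,0,1)**.6).astype('uint8'),None,fx=3,fy=3))
E
```

```text
t 4.55 p [0.4597 0.3503 0.046 ] Rx [[0.989, -0.147, -0.0], [-0.0, -0.0, -1.0]] F [0.2 0.8 0.3] w 0.0004 q [0.46 0.66 1.67 0.   0.82 0.61]
rack coords [-0.05548244  0.12744713  0.04595489]
```

View pics/w7.png

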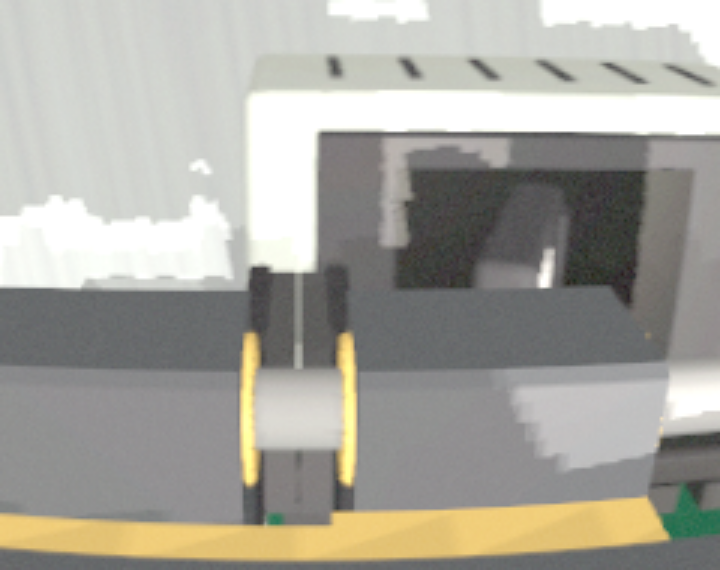

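Emit:
drive_tool([
  {"offset":[1.2,0,0],"delta_rot":[0,0,0],"jaw":0},
  {"offset":[2.2,0,0],"delta_rot":[0,0,0],"jaw":0},
  {"offset":[3,0,0],"delta_rot":[0,0,0],"jaw":0},
  {"offset":[3.6,0,0],"delta_rot":[0,0,0],"jaw":0},
  {"offset":[4.1,0,0],"delta_rot":[0,0,0],"jaw":0},
  {"offset":[4.5,0,0],"delta_rot":[0,0,0],"jaw":0},
  {"offset":[4.8,0,0],"delta_rot":[0,0,0],"jaw":0},
  {"offset":[5.1,0,0],"delta_rot":[0,0,0],"jaw":0},
])

```text
time: 5.27
position: [0.5092, 0.3426, 0.0451]
tool_rot: [0.997, -0.074, -0.001, 0.0]
ft_force: [-3.1, 1.5, 0.6]
grip_width: 0.0002
```

```bash
cat > look.py <<'E'
from rig import *; from h import *
import cv2,sys
n=sys.argv[1]
o=get_obs();st(o);r,t=pose(RK);print('rack coords',(o['position']-t)@r)
im=camera("wrist")[:,:,::-1][150:340,220:460]
cv2.imwrite(f"pics/w{n}.png",cv2.resize((255*np.clip(im/150.,0,1)**.6).astype('uint8'),None,fx=3,fy=3))
E
python3 look.py 8
```

```text
t 5.27 p [0.5092 0.3426 0.0451] Rx [[0.989, -0.148, -0.002], [-0.002, -0.0, -1.0]] F [-3.1  1.5  0.6] w 0.0002 q [0.41 0.69 1.57 0.   0.88 0.56]
rack coords [-0.00538249  0.12718276  0.04510381]
```

View pics/w8.png

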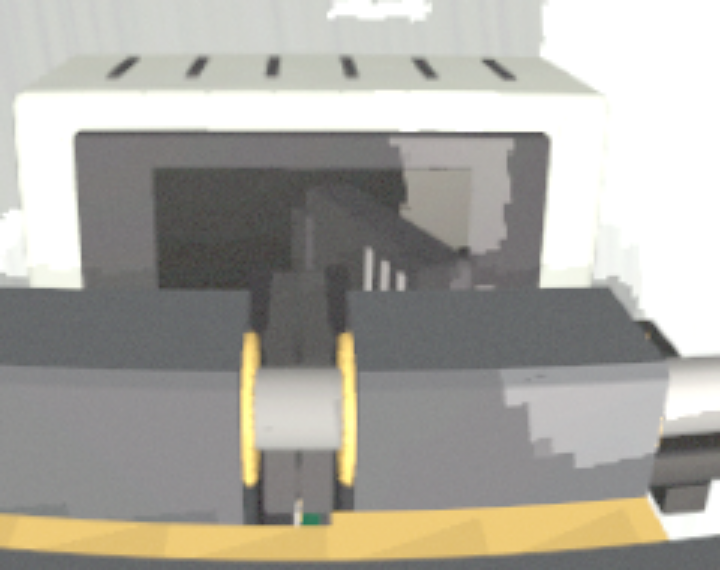

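Force 3 N and the paddle now leans far (ridges at crop 365–405). Continue until it hits the stop.

Emit:
drive_tool([
  {"offset":[0.3,0,0],"delta_rot":[0,0,0],"jaw":0},
  {"offset":[0.5,0,0],"delta_rot":[0,0,0],"jaw":0},
  {"offset":[0.7,0,0],"delta_rot":[0,0,0],"jaw":0},
  {"offset":[0.8,0,0],"delta_rot":[0,0,0],"jaw":0},
  {"offset":[0.9,0,0],"delta_rot":[0,0,0],"jaw":0},
  {"offset":[1.0,0,0],"delta_rot":[0,0,0],"jaw":0},
  {"offset":[1.0,0,0],"delta_rot":[0,0,0],"jaw":0},
  {"offset":[1.0,0,0],"delta_rot":[0,0,0],"jaw":0},
])

```text
time: 5.98
position: [0.5109, 0.342, 0.0446]
tool_rot: [0.997, -0.074, -0.008, 0.001]
ft_force: [-14.6, 5.6, 8.6]
grip_width: 0.0006
```

```bash
python3 look.py 9
```

```text
t 5.98 p [0.5109 0.342  0.0446] Rx [[0.989, -0.149, -0.016], [-0.016, -0.001, -1.0]] F [-14.6   5.6   8.6] w 0.0006 q [0.41 0.7  1.56 0.01 0.9  0.55]
rack coords [-0.00356477  0.12685722  0.04461624]
```

View pics/w9.png

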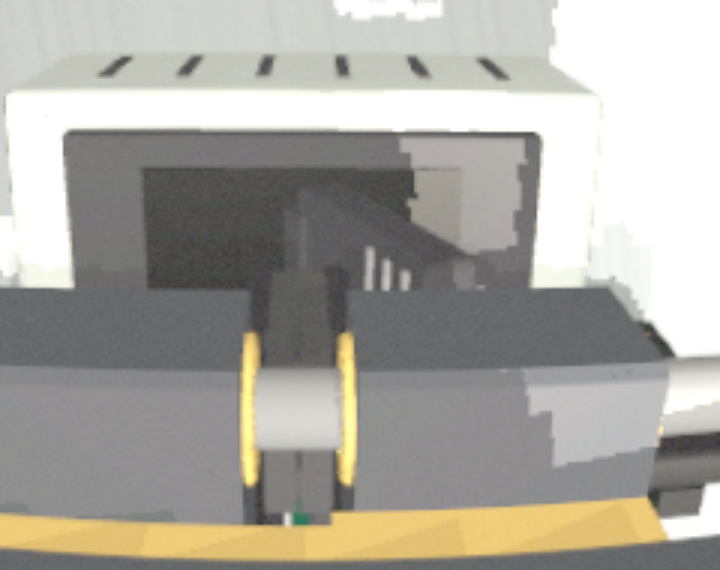

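Emit:
drive_tool([
  {"offset":[-2.5,0,0],"delta_rot":[0,0,0],"jaw":0},
  {"offset":[-2.5,0,-4],"delta_rot":[0,0,0],"jaw":0},
  {"offset":[-2.5,0,-8],"delta_rot":[0,0,0],"jaw":0},
  {"offset":[-2.5,0,-12],"delta_rot":[0,0,0],"jaw":4},
  {"offset":[-0.5,3.5,-12.5],"delta_rot":[0,0,0],"jaw":4},
  {"offset":[-0.5,7,-12.5],"delta_rot":[0,0,0],"jaw":4},
  {"offset":[-0.5,10,-12.5],"delta_rot":[0,0,0],"jaw":4},
  {"offset":[-0.5,12.5,-12.5],"delta_rot":[0,0,0],"jaw":4},
])

```text
time: 6.7
position: [0.4975, 0.2159, 0.1709]
tool_rot: [0.997, -0.074, 0.002, 0.0]
ft_force: [0.9, 0.1, 0.3]
grip_width: 0.0256
```

```bash
python3 - <<'E'
from rig import *; from h import *
import cv2
o=get_obs();st(o);r,t=pose(RK);print('rack coords',(o['position']-t)@r)
T=wT(o);np.save("w10.npy",T);cv2.imwrite("pics/w10.png",camera("wrist")[:,:,::-1])
cv2.imwrite("pics/s10.png",camera("scene")[:,:,::-1])
print(wproj(T,rackpt(RK,[[.005,.065,.142],[-.005,.065,.142],[.005,-.065,.142],[-.005,-.065,.142],[.025,.147,.105],[.025,.107,.105]])).round(1).tolist())
E
python3 -c "
import cv2
a=cv2.imread('pics/s10.png')[85:205,335:495];cv2.imwrite('pics/s10c.png',cv2.resize(a,None,fx=5,fy=5))"
```

```text
t 6.7 p [0.4975 0.2159 0.1709] Rx [[0.989, -0.148, 0.004], [0.004, -0.001, -1.0]] F [0.9 0.1 0.3] w 0.0256 q [ 0.2   0.43  1.66 -0.    1.04  0.35]
rack coords [0.00200381 0.00025181 0.17094582]
[[323.7, 135.9], [309.9, 135.9], [322.6, 293.0], [310.9, 292.9], [346.7, 40.2], [346.8, 85.2]]
```

View pics/w10.png

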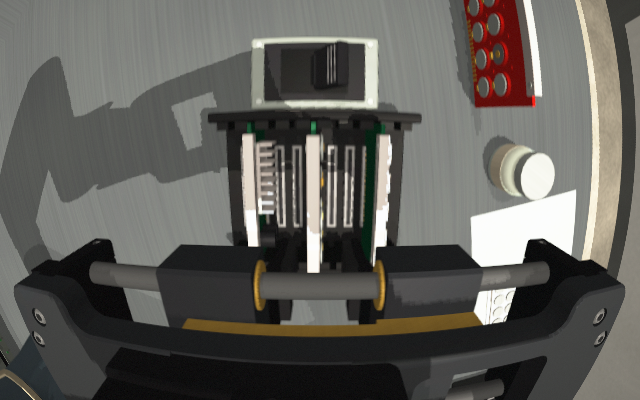

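View pics/s10c.png

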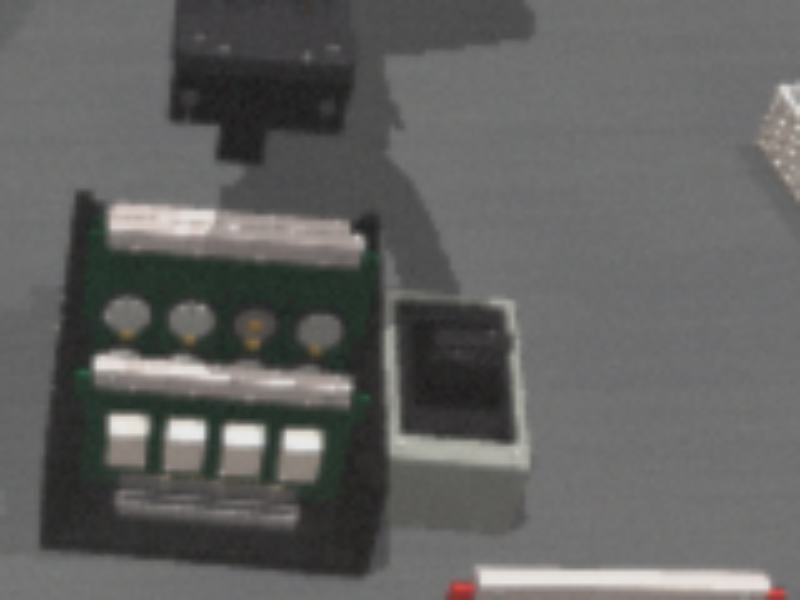

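```bash
python3 - <<'E'
from rig import *; from h import *
o=get_obs();st(o);M=R.from_quat(o['tool_rot']).as_matrix()
for z in (0,-.03,-.04,-.05):
    print(z,((proj('scene',o['position']+M@np.array([.02,0,z]))[0]-[335,85])*5).round())
T=np.load('w10.npy')
r,t=pose(RK)
for u in((306,136),(320.5,136),(307,265),(320,265)):print(1000*((wback(T,u,.142)-t)@r))
import cv2
a=cv2.imread('pics/w10.png')[125:285,230:410];cv2.imwrite('pics/w10c.png',cv2.resize(a,None,fx=4,fy=4))
go(o,Rdown(-.15),rackpt(RK,[-.003,0,.077])[0])
E
```

```text
t 6.8 p [0.4968 0.2146 0.1705] Rx [[0.989, -0.151, 0.002], [0.001, -0.002, -1.0]] F [-0.4  0.5 -0.4] w 0.0336 q [ 0.2   0.43  1.66 -0.    1.05  0.36]
0 [233. 218.]
-0.03 [240. 170.]
-0.04 [243. 154.]
-0.05 [245. 137.]
[ -7.86590771  64.93351147 142.        ]
[  2.69823277  64.92416649 142.        ]
[ -7.9654842  -38.06952899 142.        ]
[  2.64752427 -38.04514195 142.        ]
offset [-0.46 -0.14  9.35] rot [ 0.11 -0.09 -0.1 ] len mm 94
```

View pics/w10c.png

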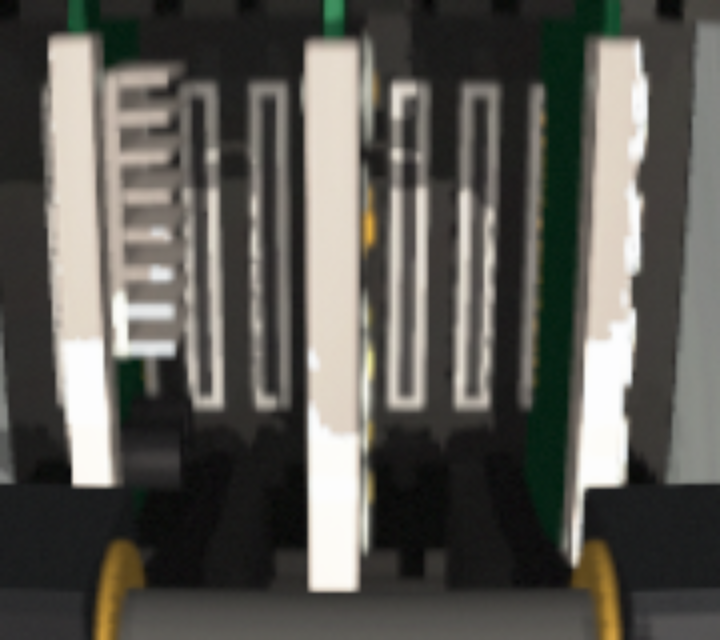

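Emit:
drive_tool([
  {"offset":[-0.4,-0.1,3.5],"delta_rot":[0,0,0],"jaw":4},
  {"offset":[-0.4,-0.1,6.5],"delta_rot":[0,0,0],"jaw":4},
  {"offset":[-0.4,-0.1,8.5],"delta_rot":[0,0,0],"jaw":4},
  {"offset":[-0.4,-0.1,9.4],"delta_rot":[0,0,0],"jaw":4},
  {"offset":[-0.4,-0.1,9.4],"delta_rot":[0,0,0],"jaw":4},
  {"offset":[-0.4,-0.1,9.4],"delta_rot":[0,0,0],"jaw":3},
  {"offset":[-0.4,-0.1,9.4],"delta_rot":[0,0,0],"jaw":2},
  {"offset":[-0.4,-0.1,9.4],"delta_rot":[0,0,0],"jaw":0},
], squeeze=30)

```text
time: 7.47
position: [0.4939, 0.2203, 0.0778]
tool_rot: [0.997, -0.074, 0.002, -0.0]
ft_force: [0.3, -0.1, -0.8]
grip_width: 0.0277
```

```bash
python3 look.py 11
```

```text
t 7.47 p [0.4939 0.2203 0.0778] Rx [[0.989, -0.147, 0.003], [0.004, 0.001, -1.0]] F [ 0.3 -0.1 -0.8] w 0.0277 q [ 0.21  0.57  1.75 -0.    0.82  0.36]
rack coords [-0.00218699  0.0039978   0.07782928]
```

View pics/w11.png

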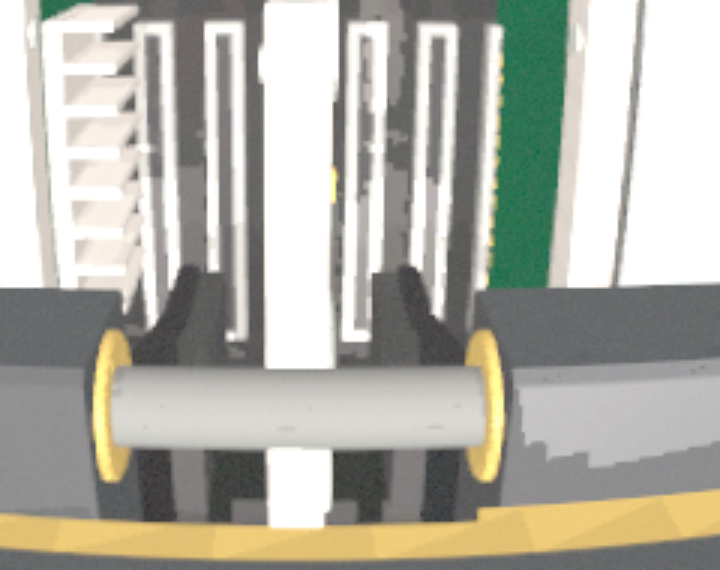

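Emit:
drive_tool([
  {"offset":[0,0.4,0],"delta_rot":[0,0,0],"jaw":2.8},
  {"offset":[0,0.4,0],"delta_rot":[0,0,0],"jaw":2.5},
  {"offset":[0,0.4,0],"delta_rot":[0,0,0],"jaw":1.5},
  {"offset":[0,0.4,0],"delta_rot":[0,0,0],"jaw":0.5},
  {"offset":[0,0.4,0],"delta_rot":[0,0,0],"jaw":0},
  {"offset":[0,0.4,0],"delta_rot":[0,0,0],"jaw":0},
  {"offset":[0,0.4,0],"delta_rot":[0,0,0],"jaw":0},
  {"offset":[0,0.4,0],"delta_rot":[0,0,0],"jaw":0},
], squeeze=35)

```text
time: 8.18
position: [0.492, 0.2158, 0.0765]
tool_rot: [0.997, -0.074, 0.0, 0.0]
ft_force: [0.2, -0.7, 1.2]
grip_width: 0.0094
```

```bash
python3 look.py 12
```

```text
t 8.18 p [0.492  0.2158 0.0765] Rx [[0.989, -0.148, 0.0], [0.0, -0.0, -1.0]] F [ 0.2 -0.7  1.2] w 0.0094 q [ 0.21  0.57  1.75 -0.    0.82  0.35]
rack coords [-0.0034337  -0.00071316  0.07646888]
```

Emit:
drive_tool([
  {"offset":[0,0,-0.7],"delta_rot":[0,0,0],"jaw":0},
  {"offset":[0,0,-2],"delta_rot":[0,0,0],"jaw":0},
  {"offset":[0,0,-4],"delta_rot":[0,0,0],"jaw":0},
  {"offset":[0,0,-6],"delta_rot":[0,0,0],"jaw":0},
  {"offset":[0,0,-8.5],"delta_rot":[0,0,0],"jaw":0},
  {"offset":[0,0,-11],"delta_rot":[0,0,0],"jaw":0},
  {"offset":[0,0,-13.5],"delta_rot":[0,0,0],"jaw":0},
  {"offset":[0,0,-16],"delta_rot":[0,0,0],"jaw":0},
], squeeze=35)

```text
time: 8.9
position: [0.4909, 0.2158, 0.2375]
tool_rot: [0.997, -0.074, -0.001, 0.0]
ft_force: [-0.0, 0.9, -2.2]
grip_width: 0.0097
```

```bash
python3 - <<'E'
from rig import *; from h import *
import cv2
o=get_obs();st(o)
cv2.imwrite("pics/s13.png",camera("scene")[:,:,::-1])
a=cv2.imread('pics/s13.png')[60:220,320:500];cv2.imwrite('pics/s13c.png',cv2.resize(a,None,fx=4,fy=4))
go(o,Rdown(.112,.35),[.46,-.216,.24])
E
```

```text
t 8.9 p [0.4909 0.2158 0.2375] Rx [[0.989, -0.148, -0.001], [-0.001, -0.0, -1.0]] F [-0.   0.9 -2.2] w 0.0097 q [0.21 0.35 1.59 0.   1.2  0.35]
offset [ 3.32 43.16 -0.24] rot [  2.62  20.02 -14.75] len mm 433
```

View pics/s13c.png

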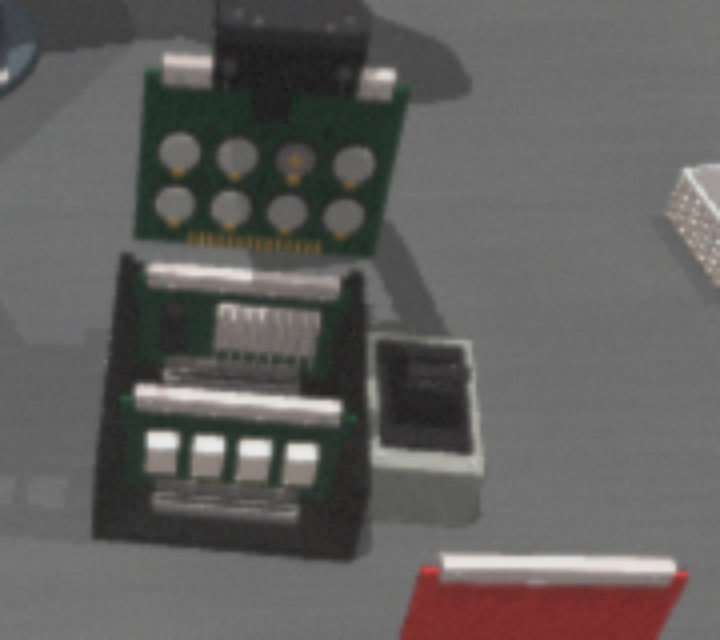

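```bash
python3 - <<'E'
import cv2
from h import *
a=cv2.imread('pics/w1.png')[25:180,270:410];cv2.imwrite('pics/w1c.png',cv2.resize(a,None,fx=5,fy=5,interpolation=cv2.INTER_CUBIC))
T=np.load('w1.npy')
pts=[[0,.08,.075],[0,-.08,.075],[.014,.08,.009],[.014,-.08,.009],[0,.08,0],[0,-.08,0]]
print(((wproj(T,easelpt(EA,pts))-[270,25])*5).round().tolist())
E
```

```text
[[253.0, 57.0], [445.0, 696.0], [379.0, 79.0], [542.0, 633.0], [340.0, 100.0], [500.0, 638.0]]
```

View pics/w1c.png

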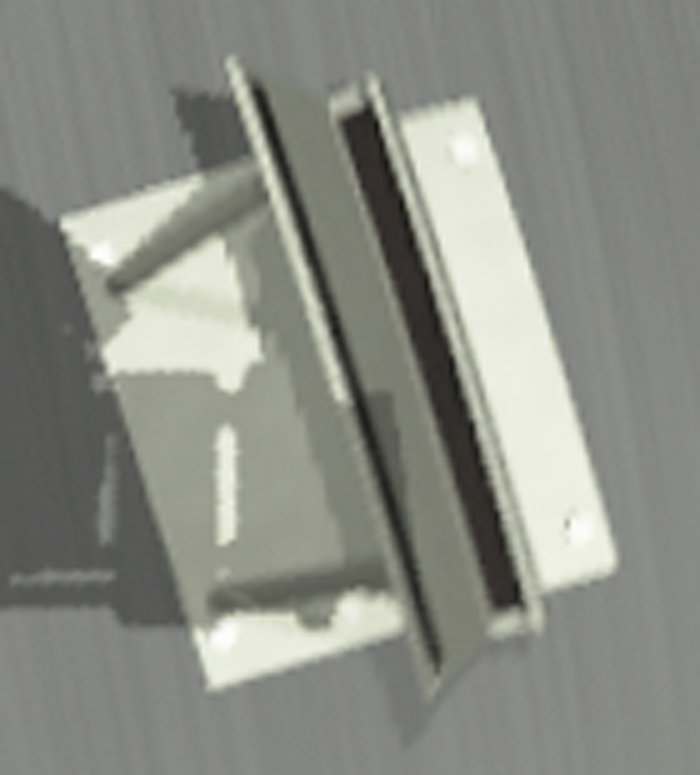

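```bash
cat >> h.py <<'E'
EA=np.array([.4892,-.2157,.111])
CO=np.array([0,-.0007,.0645]) # card origin in tool frame
def place(o,x,y,z):
    r,_=pose(EA);E=r@R.from_euler('y',-0.35).as_matrix();tR=E@np.diag([1,-1,-1.])
    p=easelpt(EA,[[x,y,z]])[0]-tR@CO;print('target',p.round(4));go(o,tR,p)
def cardpos(o):
    r,t=pose(EA);E=r@R.from_euler('y',-0.35).as_matrix();M=R.from_quat(o['tool_rot']).as_matrix()
    print('card in easel mm',(1000*(E.T@(o['position']+M@CO-t-[0,0,.033]))).round(1),'rot err deg',np.degrees(R.from_matrix(E.T@M@np.diag([1,-1,-1.])).as_rotvec()).round(2))
E
python3 - <<'E'
from rig import *; from h import *
o=get_obs();place(o,.006,0,.11)
E
```

```text
target [ 0.4354 -0.2224  0.199 ]
offset [ 0.6  44.31  4.23] rot [  2.47  19.44 -14.7 ] len mm 445
```

Emit:
drive_tool([
  {"offset":[0,1.5,0],"delta_rot":[0,1,-1],"jaw":0},
  {"offset":[0.1,4,0],"delta_rot":[0.3,3,-2],"jaw":0},
  {"offset":[0.1,7.5,0.5],"delta_rot":[0.5,5,-4],"jaw":0},
  {"offset":[0.2,11.5,1],"delta_rot":[0.8,7,-5],"jaw":0},
  {"offset":[0.2,15.5,1.5],"delta_rot":[1,9,-6.5],"jaw":0},
  {"offset":[0.3,19.5,2],"delta_rot":[1.3,11,-8],"jaw":0},
  {"offset":[0.3,23.5,2.3],"delta_rot":[1.5,13,-10],"jaw":0},
  {"offset":[0.4,27.5,2.6],"delta_rot":[1.8,15,-11],"jaw":0},
], squeeze=45)

```text
time: 9.62
position: [0.454, -0.0543, 0.2101]
tool_rot: [0.991, 0.023, 0.13, -0.006]
ft_force: [0.3, -0.1, -2.0]
grip_width: 0.0093
```

```bash
python3 - <<'E'
from rig import *; from h import *
o=get_obs();st(o);place(o,.006,0,.11)
E
```

```text
t 9.62 p [ 0.454  -0.0543  0.2101] Rx [[0.965, 0.044, 0.258], [0.257, 0.018, -0.966]] F [ 0.3 -0.1 -2. ] w 0.0093 q [-0.47  0.16  2.01  0.19  0.76 -0.64]
target [ 0.4354 -0.2224  0.199 ]
offset [-2.81 16.71  0.29] rot [ 0.76  5.12 -3.62] len mm 170
```

Emit:
drive_tool([
  {"offset":[-0.5,3.8,0],"delta_rot":[0.1,1,-0.7],"jaw":0},
  {"offset":[-1.1,7.4,0.1],"delta_rot":[0.3,2,-1.5],"jaw":0},
  {"offset":[-1.7,10.5,0.2],"delta_rot":[0.5,3.2,-2.3],"jaw":0},
  {"offset":[-2.2,13,0.2],"delta_rot":[0.6,4.2,-3],"jaw":0},
  {"offset":[-2.6,15,0.3],"delta_rot":[0.7,4.8,-3.4],"jaw":0},
  {"offset":[-2.8,16.2,0.3],"delta_rot":[0.8,5.1,-3.6],"jaw":0},
  {"offset":[-2.8,16.7,0.3],"delta_rot":[0.8,5.1,-3.6],"jaw":0},
  {"offset":[-2.8,16.7,0.3],"delta_rot":[0.8,5.1,-3.6],"jaw":0},
])

```text
time: 10.28
position: [0.4366, -0.2225, 0.1991]
tool_rot: [0.983, 0.052, 0.173, -0.01]
ft_force: [-0.2, 1.7, -2.1]
grip_width: 0.0092
```

```bash
python3 - <<'E'
from rig import *; from h import *
import cv2
o=get_obs();st(o);cardpos(o);T=wT(o);np.save('w14.npy',T)
cv2.imwrite("pics/w14.png",camera("wrist")[:,:,::-1])
s=camera("scene")[:,:,::-1];cv2.imwrite("pics/s14c.png",cv2.resize(s[70:210,150:290],None,fx=4,fy=4,interpolation=cv2.INTER_CUBIC))
place(o,.006,0,.03)
pts=[[0,.08,.075],[0,-.08,.075],[.014,.08,.009],[.014,-.08,.009],[0,.08,0],[0,-.08,0]]
print(wproj(T,easelpt(EA,pts)).round(1).tolist())
E
```

```text
t 10.28 p [ 0.4366 -0.2225  0.1991] Rx [[0.934, 0.099, 0.342], [0.34, 0.037, -0.94]] F [-0.2  1.7 -2.1] w 0.0092 q [-0.92  0.23  1.98  0.42  0.79 -1.3 ]
card in easel mm [  7.1  -0.2 109.7] rot err deg [-0.03  0.06 -0.28]
target [ 0.4627 -0.2194  0.1238]
offset [-0.1  -0.02  7.97] rot [ 0.03  0.06 -0.28] len mm 80
[[311.5, 115.7], [313.1, 269.7], [325.0, 116.7], [325.0, 245.8], [313.0, 116.8], [314.1, 243.1]]
```

View pics/w14.png

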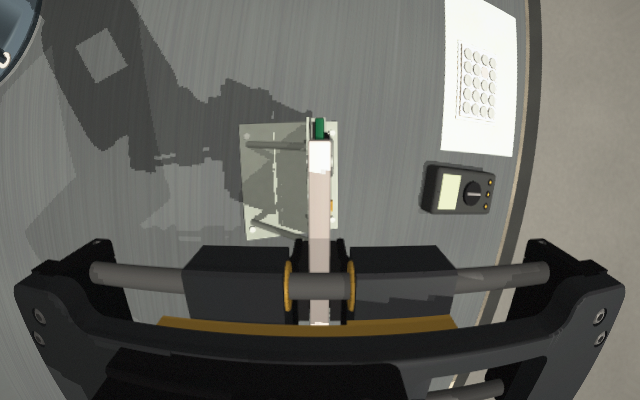

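View pics/s14c.png

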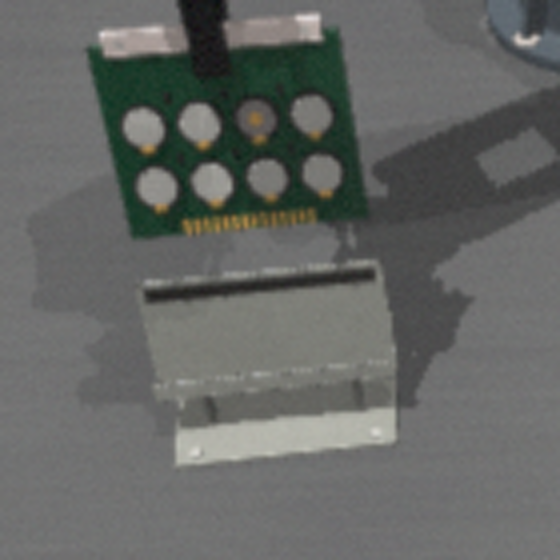

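```bash
python3 -c "
import cv2
a=cv2.imread('pics/w14.png')[105:250,260:370];cv2.imwrite('pics/w14c.png',cv2.resize(a,None,fx=5,fy=5,interpolation=cv2.INTER_CUBIC))"
```

View pics/w14c.png

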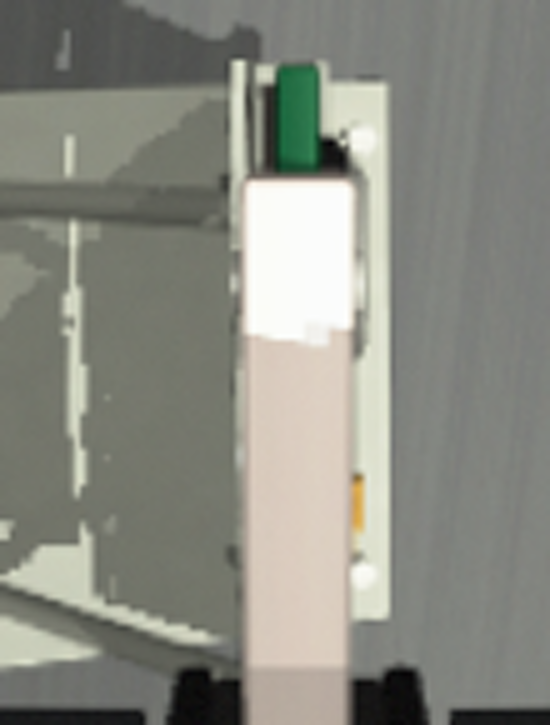

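Emit:
drive_tool([
  {"offset":[-0.1,0,1],"delta_rot":[0,0,-0.3],"jaw":0},
  {"offset":[-0.1,0,2.8],"delta_rot":[0,0,-0.3],"jaw":0},
  {"offset":[-0.1,0,4.8],"delta_rot":[0,0,-0.3],"jaw":0},
  {"offset":[-0.1,0,6.6],"delta_rot":[0,0,-0.3],"jaw":0},
  {"offset":[-0.1,0,8],"delta_rot":[0,0,-0.3],"jaw":0},
  {"offset":[-0.1,0,9],"delta_rot":[0,0,-0.3],"jaw":0},
  {"offset":[-0.1,0,9.6],"delta_rot":[0,0,-0.3],"jaw":0},
  {"offset":[-0.1,0,9.8],"delta_rot":[0,0,-0.3],"jaw":0},
])

```text
time: 11.05
position: [0.4694, -0.2166, 0.1064]
tool_rot: [0.983, 0.056, 0.173, -0.01]
ft_force: [-0.1, 0.3, -1.9]
grip_width: 0.0098
```

```bash
cat > look2.py <<'E'
from rig import *; from h import *
import cv2,sys
n=sys.argv[1]
o=get_obs();st(o);cardpos(o);T=wT(o);np.save(f'w{n}.npy',T)
w=camera("wrist")[:,:,::-1];s=camera("scene")[:,:,::-1]
a=cv2.resize(w[80:260,240:400],(480,540),interpolation=cv2.INTER_CUBIC);
cv2.imwrite(f"pics/w{n}.png",a)
cv2.imwrite(f"pics/s{n}.png",cv2.resize(s[90:215,160:285],None,fx=4.5,fy=4.5,interpolation=cv2.INTER_CUBIC))
place(o,.003,0,0)
E
python3 look2.py 15
```

```text
t 11.05 p [ 0.4694 -0.2166  0.1064] Rx [[0.934, 0.108, 0.342], [0.339, 0.04, -0.94]] F [-0.1  0.3 -1.9] w 0.0098 q [-0.84  0.44  2.03  0.58  0.54 -1.44]
card in easel mm [ 6.5  2.1 11.2] rot err deg [0.1  0.07 0.2 ]
target [ 0.4701 -0.2185  0.0946]
offset [-0.36  0.2   1.12] rot [-0.1   0.07  0.2 ] len mm 12
```

View pics/w15.png

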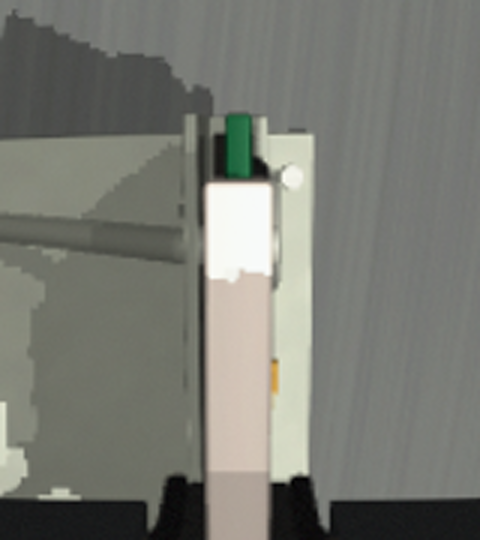

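View pics/s15.png

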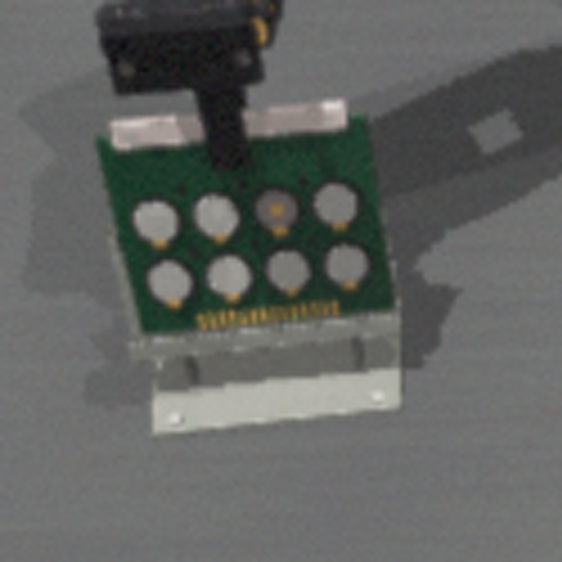

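Emit:
drive_tool([
  {"offset":[0,0.2,0.2],"delta_rot":[0,0,0.2],"jaw":0},
  {"offset":[-0.1,0.2,0.4],"delta_rot":[0,0,0.2],"jaw":0},
  {"offset":[-0.1,0.2,0.6],"delta_rot":[0,0,0.2],"jaw":0},
  {"offset":[-0.1,0.2,0.8],"delta_rot":[0,0,0.2],"jaw":0},
  {"offset":[-0.2,0.2,0.9],"delta_rot":[0,0,0.2],"jaw":0},
  {"offset":[-0.2,0.2,1],"delta_rot":[0,0,0.2],"jaw":0},
  {"offset":[-0.2,0.2,1.1],"delta_rot":[0,0,0.2],"jaw":0},
  {"offset":[-0.2,0.2,1.1],"delta_rot":[0,0,0.2],"jaw":0},
])

```text
time: 11.82
position: [0.4714, -0.2197, 0.0959]
tool_rot: [0.983, 0.054, 0.174, -0.01]
ft_force: [-0.4, 0.4, -1.0]
grip_width: 0.0096
```

```bash
python3 look2.py 16
```

```text
t 11.82 p [ 0.4714 -0.2197  0.0959] Rx [[0.934, 0.103, 0.342], [0.34, 0.038, -0.94]] F [-0.4  0.4 -1. ] w 0.0096 q [-0.84  0.47  2.03  0.6   0.52 -1.46]
card in easel mm [ 4.5 -1.3  0.8] rot err deg [-0.01  0.03 -0.07]
target [ 0.4701 -0.2185  0.0946]
offset [-0.15 -0.13  0.08] rot [ 0.01  0.03 -0.07] len mm 2
```

View pics/s16.png

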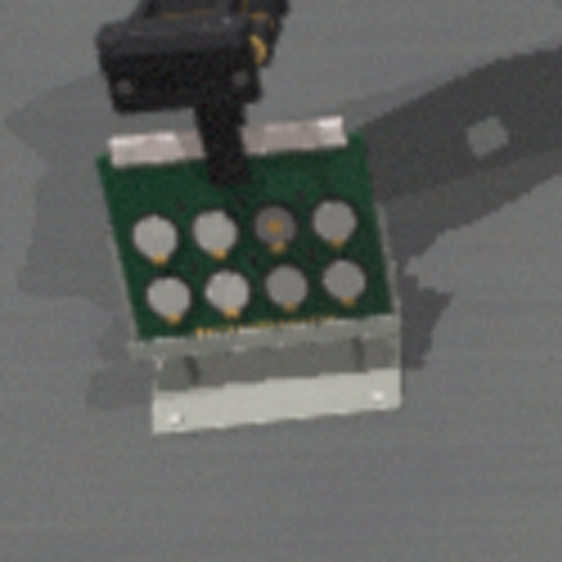

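View pics/w16.png

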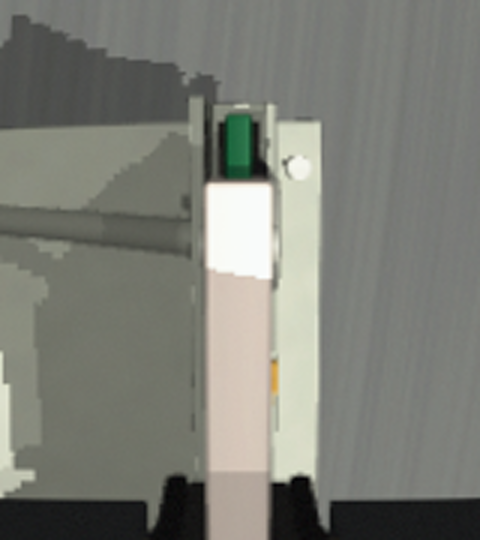

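Emit:
drive_tool([
  {"offset":[-0.05,-0.1,0.05],"delta_rot":[0,0,0],"jaw":0},
  {"offset":[-0.1,-0.1,0.1],"delta_rot":[0,0,0],"jaw":0},
  {"offset":[-0.1,-0.1,0.15],"delta_rot":[0,0,0],"jaw":0},
  {"offset":[-0.15,-0.1,0.2],"delta_rot":[0,0,0],"jaw":0},
  {"offset":[-0.15,-0.1,0.25],"delta_rot":[0,0,0],"jaw":0},
  {"offset":[-0.15,-0.1,0.3],"delta_rot":[0,0,0],"jaw":0},
  {"offset":[-0.15,-0.1,0.35],"delta_rot":[0,0,0],"jaw":0},
  {"offset":[-0.15,-0.1,0.35],"delta_rot":[0,0,0],"jaw":0},
])

```text
time: 12.58
position: [0.472, -0.2201, 0.0958]
tool_rot: [0.983, 0.054, 0.176, -0.007]
ft_force: [-12.1, 0.0, 30.6]
grip_width: 0.0093
```

```bash
python3 look2.py 17
```

```text
t 12.58 p [ 0.472  -0.2201  0.0958] Rx [[0.932, 0.104, 0.347], [0.345, 0.034, -0.938]] F [-12.1   0.   30.6] w 0.0093 q [-0.85  0.47  2.03  0.61  0.51 -1.48]
card in easel mm [ 5.3 -2.1  0.5] rot err deg [-0.28 -0.24  0.01]
target [ 0.4701 -0.2185  0.0946]
offset [-0.2  -0.18  0.05] rot [ 0.28 -0.24  0.01] len mm 3
```

View pics/w17.png

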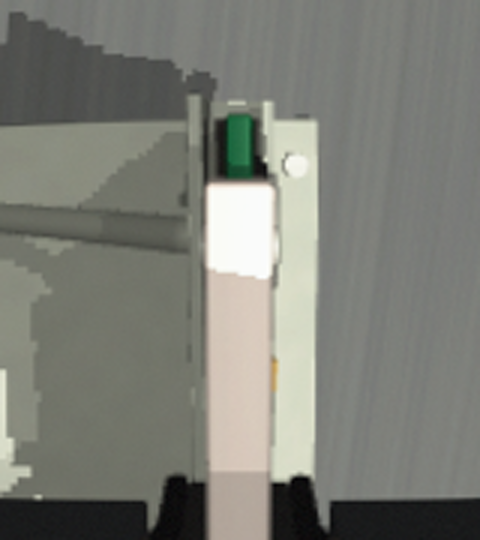

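Emit:
drive_tool([
  {"offset":[0,0,-0.2],"delta_rot":[0,0,0],"jaw":0},
  {"offset":[0,-0.15,-0.35],"delta_rot":[0,0,0],"jaw":0},
  {"offset":[-0.1,-0.15,-0.35],"delta_rot":[0,0,0],"jaw":0},
  {"offset":[-0.15,-0.15,-0.35],"delta_rot":[0,0,0],"jaw":0},
  {"offset":[-0.2,-0.15,-0.33],"delta_rot":[0,0,0],"jaw":0},
  {"offset":[-0.25,-0.15,-0.3],"delta_rot":[0,0,0],"jaw":0},
  {"offset":[-0.25,-0.15,-0.3],"delta_rot":[0,0,0],"jaw":0},
  {"offset":[-0.25,-0.15,-0.3],"delta_rot":[0,0,0],"jaw":0},
])

```text
time: 13.35
position: [0.4675, -0.217, 0.0944]
tool_rot: [0.983, 0.054, 0.174, -0.01]
ft_force: [-4.1, 0.2, 8.1]
grip_width: 0.009
```

```bash
python3 look2.py 18
```

```text
t 13.35 p [ 0.4675 -0.217   0.0944] Rx [[0.934, 0.103, 0.343], [0.341, 0.039, -0.939]] F [-4.1  0.2  8.1] w 0.009 q [-0.85  0.47  2.04  0.62  0.51 -1.48]
card in easel mm [0.6 1.8 0.6] rot err deg [ 0.05  0.01 -0.06]
target [ 0.4701 -0.2185  0.0946]
offset [0.24 0.18 0.06] rot [-0.05  0.01 -0.06] len mm 3
```

View pics/w18.png

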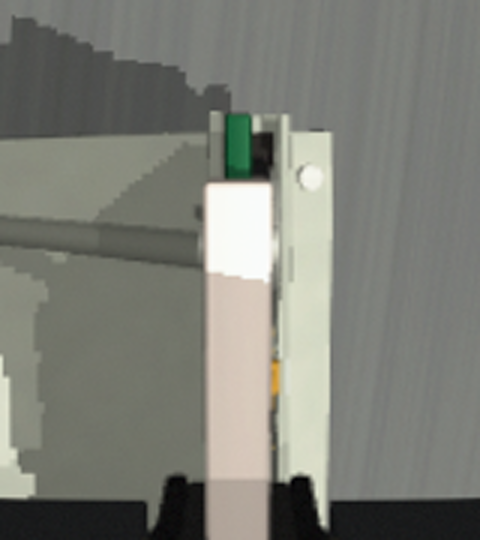

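View pics/s18.png

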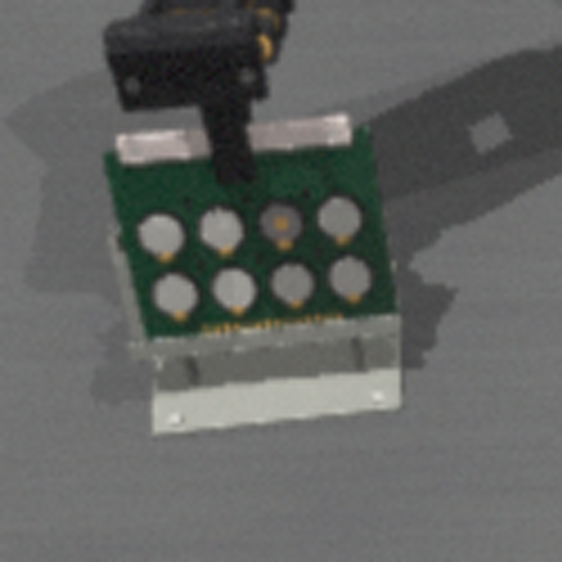

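Emit:
drive_tool([
  {"offset":[0.05,0,-0.2],"delta_rot":[0,0,0],"jaw":0},
  {"offset":[0.05,0.1,-0.25],"delta_rot":[0,0,0],"jaw":0},
  {"offset":[0.05,0.22,-0.25],"delta_rot":[0,0,0],"jaw":0},
  {"offset":[0.05,0.22,-0.25],"delta_rot":[0,0,0],"jaw":0},
  {"offset":[0.05,0.22,-0.2],"delta_rot":[0,0,0],"jaw":0},
  {"offset":[0,0.22,-0.1],"delta_rot":[0,0,0],"jaw":0},
  {"offset":[0,0.22,0],"delta_rot":[0,0,0],"jaw":0},
  {"offset":[0,0.22,0],"delta_rot":[0,0,0],"jaw":0},
])

```text
time: 14.12
position: [0.468, -0.2203, 0.0945]
tool_rot: [0.983, 0.054, 0.174, -0.009]
ft_force: [-0.8, -1.6, 1.6]
grip_width: 0.0092
```

```bash
python3 look2.py 19
```

```text
t 14.12 p [ 0.468  -0.2203  0.0945] Rx [[0.934, 0.103, 0.343], [0.341, 0.037, -0.939]] F [-0.8 -1.6  1.6] w 0.0092 q [-0.85  0.47  2.04  0.61  0.51 -1.48]
card in easel mm [ 0.9 -1.6  0.7] rot err deg [-0.08 -0.01 -0.05]
target [ 0.4701 -0.2185  0.0946]
offset [ 0.21 -0.16  0.07] rot [ 0.08 -0.01 -0.05] len mm 3
```

View pics/w19.png

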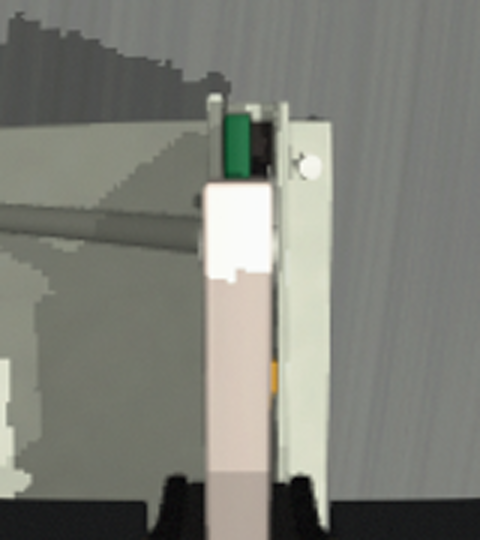

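View pics/s19.png

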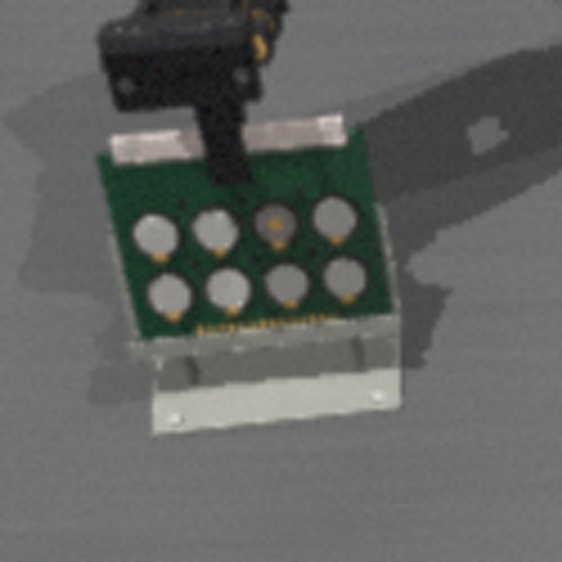

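Emit:
drive_tool([
  {"offset":[0,0,0.05],"delta_rot":[0,0,0],"jaw":0},
  {"offset":[0,0,0.05],"delta_rot":[0,0,0],"jaw":1.1},
  {"offset":[0,0,0.05],"delta_rot":[0,0,0],"jaw":1.3},
  {"offset":[0,0,0.05],"delta_rot":[0,0,0],"jaw":1.6},
  {"offset":[0,0,0.05],"delta_rot":[0,0,0],"jaw":2},
  {"offset":[0,0,0.05],"delta_rot":[0,0,0],"jaw":2.5},
  {"offset":[0,0,0.05],"delta_rot":[0,0,0],"jaw":3},
  {"offset":[0,0,0.05],"delta_rot":[0,0,0],"jaw":3.5},
])

```text
time: 14.88
position: [0.4679, -0.2196, 0.0935]
tool_rot: [0.983, 0.054, 0.174, -0.01]
ft_force: [0.2, -0.3, 0.2]
grip_width: 0.0299
```

```bash
python3 look2.py 20
```

```text
t 14.88 p [ 0.4679 -0.2196  0.0935] Rx [[0.934, 0.103, 0.342], [0.34, 0.038, -0.94]] F [ 0.2 -0.3  0.2] w 0.0299 q [-0.85  0.47  2.04  0.61  0.51 -1.48]
card in easel mm [ 0.4 -0.8 -0.2] rot err deg [ 0.02  0.04 -0.06]
target [ 0.4701 -0.2185  0.0946]
offset [ 0.25 -0.08 -0.02] rot [-0.02  0.04 -0.06] len mm 3
```

View pics/w20.png

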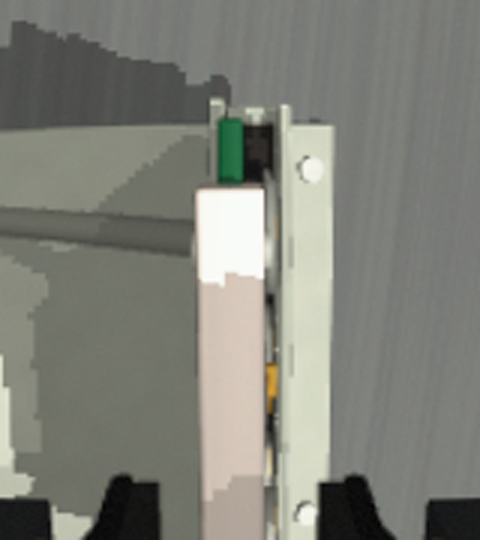

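View pics/s20.png

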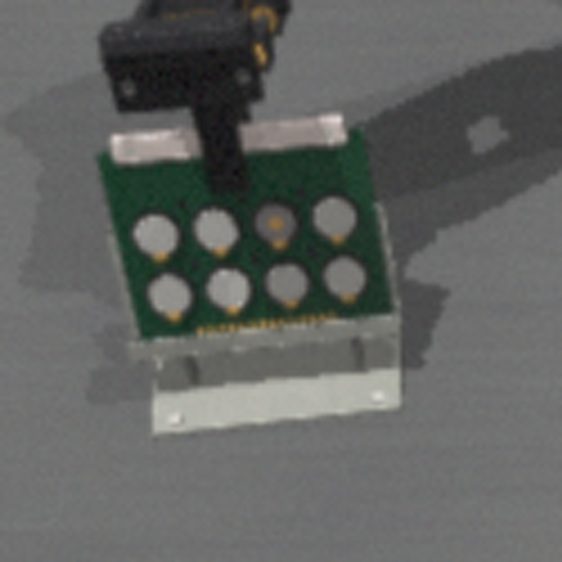

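Emit:
drive_tool([
  {"offset":[0.2,0,0],"delta_rot":[0,0,0],"jaw":4},
  {"offset":[0.2,0,-1],"delta_rot":[0,0,0],"jaw":4},
  {"offset":[0.2,0,-3],"delta_rot":[0,0,0],"jaw":4},
  {"offset":[0.2,0,-5.5],"delta_rot":[0,0,0],"jaw":4},
  {"offset":[0.2,0,-8],"delta_rot":[0,0,0],"jaw":4},
  {"offset":[0.2,0,-11],"delta_rot":[0,0,0],"jaw":4},
  {"offset":[0.2,0,-13],"delta_rot":[0,0,0],"jaw":4},
  {"offset":[0.2,0,-14],"delta_rot":[0,0,0],"jaw":4},
])

```text
time: 15.65
position: [0.4219, -0.2258, 0.2291]
tool_rot: [0.983, 0.054, 0.175, -0.007]
ft_force: [0.4, -0.4, -0.4]
grip_width: 0.04
```

```bash
python3 - <<'E'
from rig import *; from h import *
import cv2
o=get_obs();st(o);T=wT(o);np.save('w21.npy',T)
cv2.imwrite("pics/w21.png",camera("wrist")[:,:,::-1]);s=camera("scene")[:,:,::-1];cv2.imwrite("pics/s21.png",s);t=camera("top")[:,:,::-1];cv2.imwrite("pics/t21.png",t)
cv2.imwrite("pics/s21c.png",cv2.resize(s[90:215,160:285],None,fx=4.5,fy=4.5,interpolation=cv2.INTER_CUBIC))
cv2.imwrite("pics/w21c.png",cv2.resize(cv2.imread("pics/w21.png")[90:280,240:400],None,fx=3,fy=3,interpolation=cv2.INTER_CUBIC))
M,_=pose(EA)
P=[[.002+.002,.075,.13-.014],[.004,-.075,.116],[.004,.075,0],[.004,-.075,0]]
print(((proj('scene',easelpt(EA,P))-[160,90])*4.5).round())
P=[[-.003,.065,.13],[.007,.065,.13]]
print(((wproj(T,easelpt(EA,P))-[240,90])*3).round())
E
```

```text
t 15.65 p [ 0.4219 -0.2258  0.2291] Rx [[0.933, 0.104, 0.344], [0.343, 0.034, -0.939]] F [ 0.4 -0.4 -0.4] w 0.04 q [-0.95  0.17  1.96  0.4   0.88 -1.3 ]
[[363. 141.]
 [ 95. 164.]
 [392. 322.]
 [140. 348.]]
[[216. 120.]
 [250. 120.]]
```

View pics/s21.png

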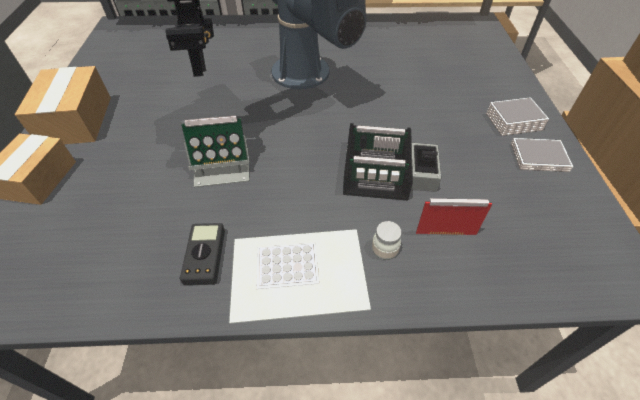

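View pics/s21c.png

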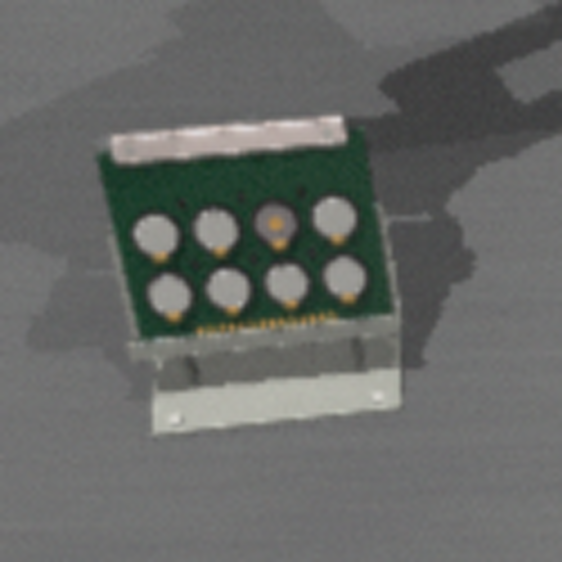

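View pics/w21c.png

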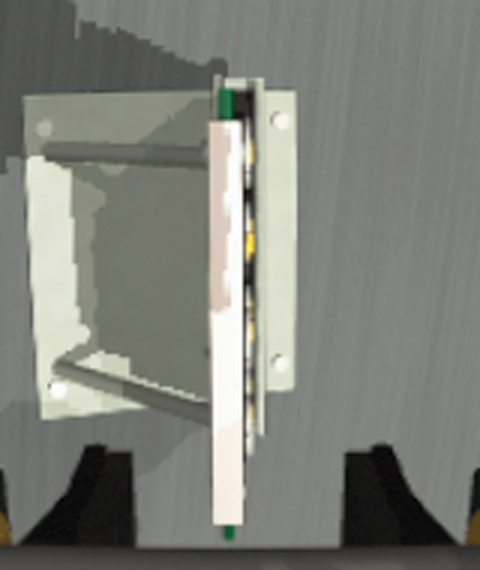

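View pics/t21.png

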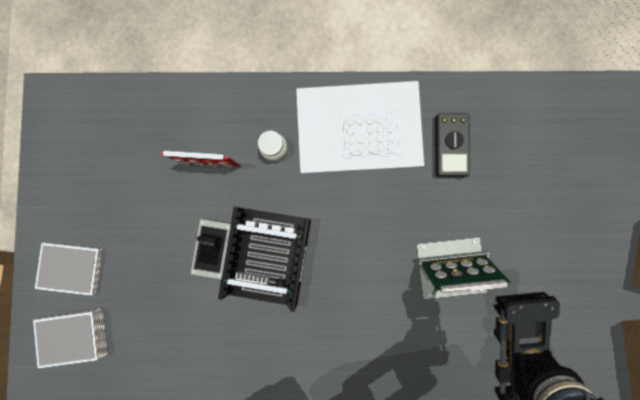

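```bash
python3 - <<'E'
import cv2
t=cv2.imread("pics/t21.png")
cv2.imwrite("pics/t21c.png",cv2.hconcat([cv2.resize(t[205:295,180:260],None,fx=5,fy=5,interpolation=cv2.INTER_CUBIC),cv2.resize(cv2.imread("pics/top0.png")[205:295,180:260],None,fx=5,fy=5,interpolation=cv2.INTER_CUBIC)]))
E
```

```text
(no output)
```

View pics/t21c.png

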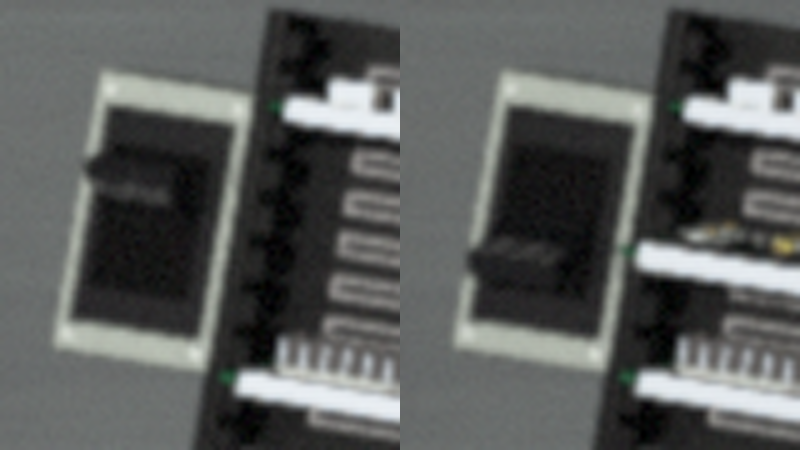

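```bash
python3 -c "
from rig import *
print(hand_in(), get_obs()['time'])"
```

```text
the job is handed in; nothing more can be done
the job is handed in; nothing more can be done
```

The rack's breaker is off and the coin-cell card is standing on the easel with its cells facing out. I handed the job in at about 15.9 s on the robot's clock.

**What I did**
- **Breaker:** I pushed the paddle over until it hit its far stop, where the force rose to about 18 N. In the last top view it leans away from the robot, the mirror of where it started.
- **Card:** I gripped the tall card (middle slot) by its bar and drew it straight up. I lowered it tilted onto the ledge, laid it back against the rest, re-centred it and let go.

**Last checks**
- The card stayed put after I let go and backed the gripper off. Its lower edge looks to be on the ledge, within about 2 mm of centre, and it leans on the rest.
- The two short cards are still plugged in. The tray, meter, jar and red look-alike are where they were.
- The gripper is clear of everything and reads no force.

**What failed or disagreed**
- **First push:** it went over the paddle without touching it. The real fingertips sit about 40 mm behind the tool point the robot reports. The pictures, the gripper body's height and the missing contact all agreed on this, so I added 40 mm to every height after that.
- **Seating force:** lowering the card pressed it on the ledge with about 33 N for a moment before I backed off. The limit I had was 40 N for the arm or gripper body.
- **Easel angle:** when released, the card turned about 1° from my estimate of the easel's direction. I took this as the card settling flush against the rest.

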